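Pin the leaf of a drilling jig to its base

TASK

Put the drilling jig back together: take the steel leaf by its orange grip and gently slide its tongue into the blue clevis until it meets the back wall, so that the holes are in line. Then take the red-headed pin from the wooden rack and press it down through the clevis and the leaf, past its spring catch, until its head sits flush on the clevis. Never force anything, let go at the end, and leave the black-headed pin, the oil bottle and the wrench alone.

Things in the scene. Friction and masses are not known exactly. Their poses are not given: they have to be found in the camera images.
- jig: Fixed aluminium drilling-jig base, flat top 34 mm up; origin on its underside, z up. Top runs from x = -150 mm, 110 mm wide. At its +x end, centred on y = 0, a blue clevis block (lug 58 mm long, 68 wide, top 67 mm up) is clamped by hand: its hinge hole (vertical, 16 mm) lies anywhere from x = 75 to 95 mm. Slot under the lug opens to -x: 43 mm wide, 34 to 51 mm up; back wall 20 mm past the hole.
- leaf_eye (a point): Centre (half-way through) of the 16 mm hole in the tongue of the loose steel leaf (about 0.5 kg, 14 mm thick, flat on the jig's top, free to slide). x points out of the tongue, to the clevis, z up. Tongue 40 mm wide; its square end is 20 mm ahead of the hole, so the holes are in line when it touches the clevis slot's back wall. From 50 to 150 mm behind the hole the leaf is 64 mm wide.
- leaf_grip (a point): Centre of the orange upright grip bar on the leaf: 40 mm long along the leaf's x, 16 mm wide, standing 32 mm up from the leaf's top (from 48 to 80 mm above the work surface); this point is 64 mm above the work surface, 105 mm behind the eye, on the leaf's centre line. Axes as the leaf's. Splayed cheeks guide the tongue from 45 mm before the hinge hole.
- pin_grip (a point): Centre of the red cylindrical head (28 mm across, 28 mm tall) of the loose hinge pin. The pin stands upright, its head resting on the rack. Below the head is a 14 mm steel shank 60 mm long, its last 9 mm tapering to 8 mm across. z along the pin, pointing from tip to head. Mass about 0.14 kg.
- pin_collar (a point): On the red pin's axis at the underside of its head, 14 mm below pin_grip; the tip is 60 mm further down. It must end on the clevis top, 67 mm above the work surface. A sprung ball in the clevis hole, 22 mm up, meets the tip when the head is still 15 to 20 mm too high; passing it and going on takes roughly 5 to 15 N of push, more than the pin's weight.
- spare_grip (a point): Centre of the black head of another pin (18 mm shank, too thick for the jig; head the same size). Leave it in the rack.
- rack: Fixed wooden rack, 70 x 170 mm, 66 mm high, origin at the centre of its underside, with two 20 mm holes at y = +45 and -45 mm; the red and the black pin stand in them, either way round.
- oil_mid (a point): Middle of a yellow oil bottle, 56 mm across, 150 mm tall, upright. Leave alone.
- wrench: Steel wrench lying flat, about 180 mm long, along its x. Leave alone.
There are look-alikes about, which are no part of the job. There is more than one size of the part that bears pin_grip; the job needs the largest.

How it is judged:
By the outcome, as a careful person would: the job done as asked, in the order asked, and still so for the second after the job is handed in, with the robot touching nothing.
It also fails if it takes over 64 s, if anything falls off the work surface, if the arm or the gripper's body presses on something with over 40 N, if the wrist force passes 120 N, or if a joint passes its speed limit or range.

ROBOT

A 6-joint arm with a two-finger parallel gripper is mounted at the origin on the work surface. World frame = base frame: x ahead of the robot, y to its left, z up, the work surface at z = 0. Lengths are in m, angles in rad, forces in N, time in s.
With the tool pointing down it reaches from about 0.35 to 0.975 m from the base axis. Payload 4.9 kg.
Tool frame: the origin (TCP) lies midway between the tips of the shut fingers; the grasp point (between the pads) lies 19 mm behind it; z points along the fingers, y is the direction in which the jaws open and shut (so a half turn about z gives the same grasp; the last joint's range is limited). The gripper opens to 85 mm and grips with 20 to 120 N. Pads are 22 mm wide; open, the fingers measure 114 mm over their backs; the gripper's body (76 mm by 85 mm) begins 54 mm behind the grasp point. The pads swing forward as they close: fully open they stand 13 mm farther back than shut.
Start: joints at [1.162, 0.053, 1.613, -0, 1.476, -0.119], TCP at [0.179, 0.599, 0.231] pointing down, gripper open.
Joint ranges: [-3.01, 3.01], [-1.01, 2.22], [0.06, 2.58], [-1.02, 4.17], [0.09, 2.62], [-3.14, 3.14]. Speed limits (rad/s): [2.57, 2.57, 3.14, 3.14, 3.14, 3.14].

INTERFACE

Orientations are given as a unit quaternion [w, x, y, z].
In Python, from plant import state, grab_frame, camera_info, job_done, cut_out gives the robot as it stands.
- The arm moves only by the tool step_arm, never from a script. Its argument "moves" is a list of rows, each a list of 7 numbers: the shift along the tool's x, y, z in m, then the turn, a rotation vector about the tool's x, y, z in rad, then the finger opening in m, from 0 to 0.0854. A call has 1 to 8 rows; each row shifts and turns the commanded pose from where the row before left it, along the tool's axes as they then stand; what a row does not reach is not made up. A row lasts 1/10 s, in which the tool goes at most 50 mm and 8.59 degrees, less where a joint would pass 70% of its speed; a pose out of reach is approached as far as the arm can. A call is refused whole if a number of a shift passes 0.05 or a number of a turn 0.15, either way. A call with a gripper value outside its range is refused whole. The fingers move at their own pace and stop on an object; the grip force is fixed at half the most. Time passes only in rows, so rows that do not move let the fingers close. It gives the time, the measured TCP pose, the force and the opening at its end, in the units of the state.
- state(): the state, without advancing time (a new reading comes with each control period).
- grab_frame(name): name is "side" or "top" or "wrist"; returns (picture, depth): 420x560x3 uint8, red, green, blue; 420x560 float32, m along the optical axis (not along the pixel's ray), 0 where there is no reading.
- camera_info(name): a dict with "intrinsics" (3x3 intrinsics, pixels), "world_from_camera" (4x4, takes a point from camera to world coordinates). Camera axes: x right, y down, z forward; pixel columns grow to the right and rows downward; lengths in m; the calibration is good to about 2 mm. A picture is of the moment at which its call begins: read the wrist's pose just before it. camera_info takes no time and is no camera call; for the wrist camera it gives the pose at the moment of the call.
- job_done(): hands the job in, once; it reports no verdict.
Trained networks look in the newest picture that a camera, given by its name, has taken for a name from the list of things; names that differ only in an ending like _2 or _b are one class to them, and where a whole thing is asked for, a point or a joint stands for the part that bears it (a point fixed in the world has none). Each returns a list of dicts, best first, with "conf" (0 to 1); they miss things now and then, are a little off and sometimes report something else, mostly with a low value. They report only what shows in the picture. A call takes as long as a camera call. They do not tell look-alikes from the thing itself.
- cut_out(camera, query): "mask" (420x560 bool, what is visible of it) and "point" ([column, row] in pixels, amid what is visible of it).
The state is a dict: "time": time; "joint_pos": joint angles; "joint_vel": joint speeds; "joint_efforts": joint torques, N m; "tool_pos": TCP position; "tool_rot": TCP orientation; "contact_force": force on the tool from outside, world axes, zero at the start; "ft_torque": the same for the moment, N m; "gripper_width": opening from 0.0 (shut) to 1.0 (fully open).
Only numpy, scipy, OpenCV 4.12 (cv2) and the standard library are available. Lean on these libraries where they do the work, as an engineer would, in place of code of your own. Each camera call takes 0.05 s, during which the arm holds its last target.

## Working session

There is one attempt and no reset: what is moved stays moved. The work goes in short steps, Python scripts to look and compute and a tool call to move; the robot and the scene stay as the last step left them, time stands still between calls to the robot, and variables do not carry over. Pictures are saved under pics/ and viewed, and the job is handed in when it is done.

Besides the shell and the picture viewer there is one more tool, called after "Emit:" as name([rows], argument=value, ...), one row to a line, values as JSON. step_arm: Moves the arm, as the interface text tells. Its arguments: {"type":"object","properties":{"moves":{"type":"array"}},"required":["moves"]}

```bash
ls; mkdir -p pics
python3 - <<'E'
from plant import *
import cv2,numpy as np
s=state();print({k:np.round(v,3).tolist() for k,v in s.items()})
for n in["side","top","wrist"]:
    c=camera_info(n);print(n,np.round(c["intrinsics"],1).tolist(),np.round(c["world_from_camera"],3).tolist())
    p,d=grab_frame(n);cv2.imwrite(f"pics/{n}0.png",p[:,:,::-1]);np.savez(f"{n}0.npz",p=p,d=d,K=c["intrinsics"],T=c["world_from_camera"])
E
```

```text
pics
{'time': 0.0, 'joint_pos': [1.162, 0.053, 1.614, 0.0, 1.476, -0.119], 'joint_vel': [-0.0, -0.001, -0.001, 0.001, -0.001, 0.002], 'joint_efforts': [-0.001, -39.369, -37.018, -0.0, 0.007, -0.0], 'tool_pos': [0.178, 0.598, 0.23], 'tool_rot': [-0.0, 0.144, 0.99, -0.001], 'contact_force': [-0.593, 0.561, -0.193], 'ft_torque': [-0.01, -0.006, 0.022], 'gripper_width': 1.003}
side [[461.4, 0.0, 277.5], [0.0, 461.4, 209.6], [0.0, 0.0, 1.0]] [[0.999, -0.028, 0.036, 0.548], [-0.046, -0.641, 0.766, -0.941], [0.002, -0.767, -0.641, 0.701], [0.0, 0.0, 0.0, 1.0]]
top [[455.7, 0.0, 282.1], [0.0, 455.7, 200.0], [0.0, 0.0, 1.0]] [[0.017, -0.987, 0.157, 0.421], [-1.0, -0.016, 0.002, -0.19], [0.001, -0.157, -0.988, 1.124], [0.0, 0.0, 0.0, 1.0]]
wrist [[315.7, 0.0, 277.6], [0.0, 315.7, 206.9], [0.0, 0.0, 1.0]] [[0.285, 0.916, 0.282, 0.108], [0.958, -0.273, -0.085, 0.621], [-0.001, 0.294, -0.956, 0.373], [0.0, 0.0, 0.0, 1.0]]
```

View pics/side0.png

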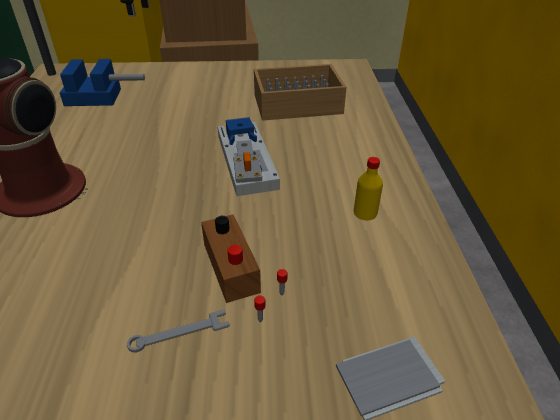

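View pics/top0.png

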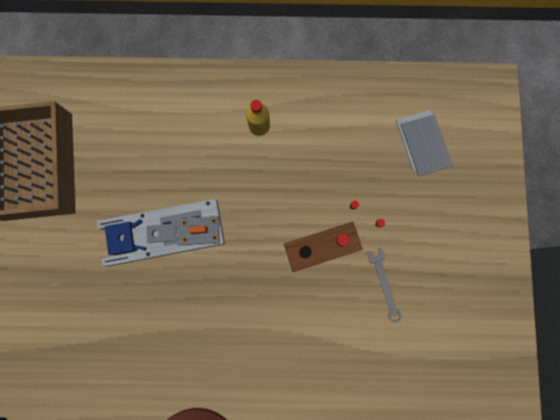

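View pics/wrist0.png

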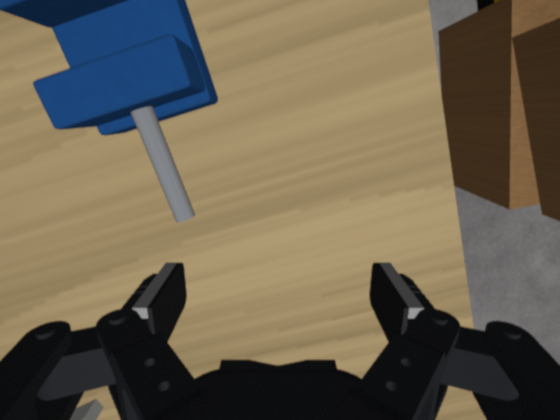

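Side view: the red heads are at (235,255) in the rack, and at (282,276) and (260,303) loose on the table, where they are smaller. The black head is at (222,225). The jig is around (247,155), with the orange grip at (247,160) and the clevis at (240,128). The one in the rack fits the description; I'll measure it and confirm in a crop.

```bash
cat > h.py <<'E'
import numpy as np,cv2
from plant import *
def load(f):
    z=np.load(f);return z['p'],z['d'],z['K'],z['T']
def snap(n,f):
    c=camera_info(n);p,d=grab_frame(n);np.savez(f+".npz",p=p,d=d,K=c["intrinsics"],T=c["world_from_camera"]);cv2.imwrite(f"pics/{f}.png",p[:,:,::-1]);return p,d,c["intrinsics"],c["world_from_camera"]
def cloud(d,K,T):
    v,u=np.indices(d.shape);X=np.stack([(u-K[0,2])/K[0,0]*d,(v-K[1,2])/K[1,1]*d,d,np.ones_like(d)],-1)
    W=X@np.array(T).T;W=W[...,:3];W[d==0]=np.nan;return W
def onplane(u,v,K,T,z):
    r=np.array(T)[:3,:3]@np.array([(u-K[0,2])/K[0,0],(v-K[1,2])/K[1,1],1]);o=np.array(T)[:3,3];return o+r*(z-o[2])/r[2]
def proj(P,K,T):
    c=np.linalg.inv(T)@np.append(P,1);return (K@(c[:3]/c[2]))[:2]
def tri(obs):
    A=np.zeros((3,3));b=np.zeros(3)
    for u,v,K,T in obs:
        T=np.array(T);r=T[:3,:3]@np.array([(u-K[0,2])/K[0,0],(v-K[1,2])/K[1,1],1]);r/=np.linalg.norm(r);M=np.eye(3)-np.outer(r,r);A+=M;b+=M@T[:3,3]
    return np.linalg.solve(A,b)
E
python3 - <<'E'
from h import *
ob={}
for n in["side","top"]:
    p,d,K,T=load(n+"0.npz");W=cloud(d,K,T)
    for q in["pin_grip","spare_grip","leaf_grip","leaf_eye","jig","rack","oil_mid","wrench"]:
        for r in cut_out(n,q)[:4]:
            m=r["mask"];w=W[m];w=w[~np.isnan(w[:,0])];u,v=r["point"]
            print(n,q,round(r["conf"],2),np.round([u,v],1),m.sum(),np.round(np.median(w,0),3),np.round(np.nanmax(w[:,2]),3))
ims=[]
for n,(x,y) in dict(side=(245,265),top=(350,225)).items():
    p=load(n+"0.npz")[0][y-55:y+55,x-70:x+70,::-1];ims.append(cv2.resize(p,None,fx=2.8,fy=2.8,interpolation=2))
cv2.imwrite("pics/pins.png",np.hstack(ims))
ims=[]
for n,(x,y) in dict(side=(247,155),top=(160,232)).items():
    p=load(n+"0.npz")[0][y-55:y+55,x-70:x+70,::-1];ims.append(cv2.resize(p,None,fx=2.8,fy=2.8,interpolation=2))
cv2.imwrite("pics/jig.png",np.hstack(ims))
print(state()['time'])
E
```

```text
side pin_grip 0.68 [282.4 278.7] 202 [ 0.584 -0.363  0.051] 0.065
side pin_grip 0.67 [236.4 258.3] 259 [ 0.498 -0.336  0.091] 0.097
side pin_grip 0.49 [260.1 306.3] 197 [ 0.541 -0.425  0.056] 0.065
side spare_grip 0.67 [222.  224.2] 225 [ 0.47  -0.251  0.091] 0.098
side leaf_grip 0.72 [246.6 167.2] 926 [0.515 0.007 0.049] 0.084
side leaf_eye 0.72 [245.1 164.3] 913 [0.515 0.006 0.049] 0.084
side rack 0.89 [229.3 262.4] 2875 [ 0.488 -0.332  0.066] 0.095
side oil_mid 0.65 [369.2 189.9] 1291 [ 0.786 -0.144  0.078] 0.152
side wrench 0.76 [176.5 331.2] 1132 [ 0.395 -0.441  0.008] 0.012
top pin_grip 0.65 [345.  240.4] 116 [ 0.495 -0.327  0.093] 0.097
top pin_grip 0.45 [379.2 223.8] 46 [ 0.539 -0.418  0.061] 0.066
top pin_grip 0.42 [354.6 203.7] 69 [ 0.581 -0.36   0.06 ] 0.064
top spare_grip 0.44 [302.7 250.6] 87 [ 0.467 -0.242  0.094] 0.098
top leaf_grip 0.92 [185.8 231.2] 1660 [0.511 0.03  0.048] 0.083
top leaf_eye 0.8 [189.4 231.6] 1653 [0.511 0.03  0.048] 0.083
top leaf_eye 0.28 [324.8 247.9] 2074 [ 0.481 -0.285  0.066] 0.097
top jig 0.78 [145.8 230.7] 3948 [0.507 0.138 0.034] 0.072
top rack 0.89 [323.7 247.3] 1885 [ 0.48  -0.285  0.066] 0.073
top oil_mid 0.71 [256.9 118.1] 690 [ 0.777 -0.129  0.099] 0.155
top oil_mid 0.37 [187.8 232.4] 1648 [0.511 0.031 0.048] 0.083
top wrench 0.8 [384.5 283.7] 648 [ 0.407 -0.438  0.006] 0.014
top wrench 0.23 [186.3 232.3] 1653 [0.511 0.03  0.048] 0.083
0.95
```

View pics/pins.png

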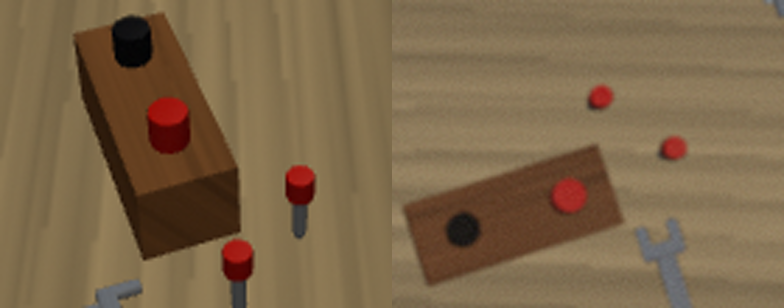

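View pics/jig.png

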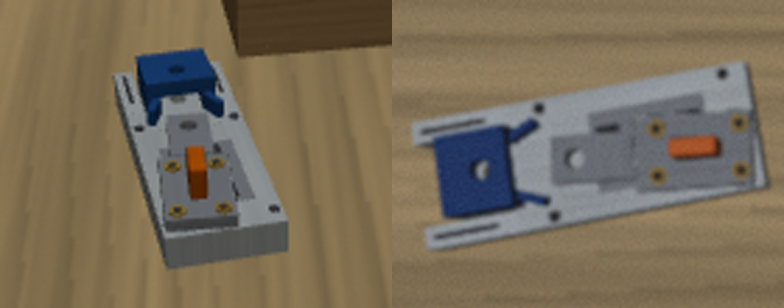

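Confirmed: the rack's red head is clearly the largest; the two loose ones at (282,276) and (260,303) are the small look-alikes. The leaf sits slightly skewed to the jig. Next I'll move the wrist camera over the jig for better views.

Emit:
step_arm([
  [-0.035,-0.031,0,0,0,0,0.085],
  [-0.035,-0.031,0,0,0,0,0.085],
  [-0.035,-0.031,0,0,0,0,0.085],
  [-0.035,-0.031,0,0,0,0,0.085],
  [-0.035,-0.031,0,0,0,0,0.085],
  [-0.035,-0.031,0,0,0,0,0.085],
  [-0.035,-0.031,0,0,0,0,0.085],
  [-0.035,-0.031,0,0,0,0,0.085],
])

```text
time: 1.75
tool_pos: [0.3767, 0.2796, 0.2316]
tool_rot: [0.0, 0.144, 0.99, 0.0]
contact_force: [0.7, 0.0, -0.4]
gripper_width: 0.992
```

Emit:
step_arm([
  [-0.035,-0.031,0,0,0,0.15,0.085],
  [-0.035,-0.031,0,0,0,0.15,0.085],
  [-0.035,-0.031,0,0,0,0.15,0.085],
  [0,0,0,0,0,0.15,0.085],
  [0,0,0,0,0,0.15,0.085],
  [0,0,0,0,0,0.15,0.085],
  [0,0,0,0,0,0.15,0.085],
  [0,0,0,0,0,0.15,0.085],
])

```text
time: 2.55
tool_pos: [0.4311, 0.1532, 0.2314]
tool_rot: [0.0, 0.68, 0.733, 0.0]
contact_force: [-0.5, 0.6, 0.6]
gripper_width: 1.0
```

Run:
```python
from h import *
snap("wrist","w1");s=state();print(s['time'],s['tool_pos'],s['tool_rot'],s['joint_pos'])
```

```text
2.6 [0.43106438 0.15327361 0.23142821] [7.32963354e-05 6.81603959e-01 7.31721276e-01 1.09205947e-04] [ 1.78715940e-01 -3.67512997e-01  1.98654865e+00  1.34280673e-05
  1.52229430e+00  1.07823856e-01]
```

View pics/w1.png

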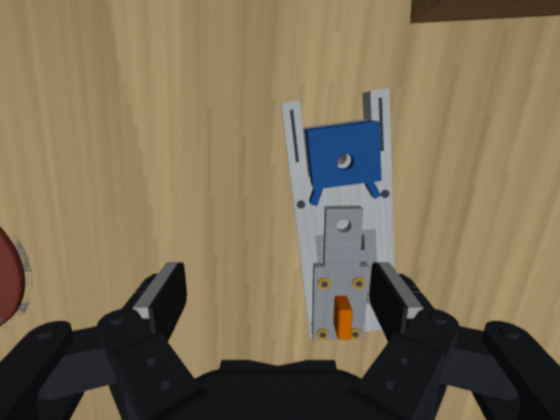

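The picture shows the clevis hole at (344,161), the tongue hole at (343,226) and the orange grip at (344,318). All of it is between the fingers.

```bash
cat > an.py <<'E'
from h import *
import sys
def rect(n,pts):
    pts=pts.astype(np.float32)*1000
    (c,(a,b),ang)=cv2.minAreaRect(pts)
    print(n,len(pts),"c",np.round(c,1),"size",round(a,1),round(b,1),"ang",round(ang,2))
def an(f,big=True):
    p,d,K,T=load(f);W=cloud(d,K,T);hsv=cv2.cvtColor(p,cv2.COLOR_RGB2HSV).astype(int);H,S,V=hsv[...,0],hsv[...,1],hsv[...,2]
    reg=(W[...,0]>.4)&(W[...,0]<.62)&(W[...,1]>-.1)&(W[...,1]<.3)
    def clean(m):
        m=cv2.morphologyEx(m.astype(np.uint8),cv2.MORPH_OPEN,np.ones((3,3)));n,l,st,_=cv2.connectedComponentsWithStats(m)
        return l==1+np.argmax(st[1:,4])
    def holes(name,m,zz):
        m=m.astype(np.uint8)
        cs,h=cv2.findContours(m,cv2.RETR_CCOMP,cv2.CHAIN_APPROX_NONE)
        for c,hh in zip(cs,h[0]):
            if hh[3]>=0 and cv2.contourArea(c)>15:
                q=np.array([onplane(*x,K,T,zz) for x in c[:,0].astype(float)])
                e=cv2.minEnclosingCircle((q[:,:2]*1000).astype(np.float32));print("  hole",name,np.round(np.mean(c[:,0],0),1),np.round(e[0],1),"r",round(e[1],1), "bbox c",np.round((q.max(0)+q.min(0))*500,1)[:2])
    blue=clean((H>100)&(H<125)&(S>120)&reg&(V>40)); orange=clean((H<15)&(S>200)&(V>120)&reg)
    for n,m in(("blue",blue),("orange",orange)):
        z=W[m][:,2];print(n,"z pct",np.round(np.nanpercentile(z,[5,25,50,75,90,98]),4))
    zb=np.nanpercentile(W[blue][:,2],70);lug=clean(blue&(abs(W[...,2]-zb)<.005));rect("lugtop",W[lug][:,:2]);holes("lug",lug,zb)
    zo=np.nanpercentile(W[orange][:,2],85);ot=clean(orange&(abs(W[...,2]-zo)<.004));rect("orangetop",W[ot][:,:2]);print("oz",np.median(W[ot][:,2]))
    gl=clean((abs(W[...,2]-.048)<.005)&reg&(S<80));rect("leaf",W[gl][:,:2]);holes("leaf",gl,.048);print("leafz",np.median(W[gl][:,2]))
    jt=clean((abs(W[...,2]-.034)<.0045)&reg&(S<80));rect("jigtop",W[jt][:,:2]);print("jz",np.median(W[jt][:,2]))
    vis=p[:,:,::-1].copy()
    for m,c in((lug,(0,255,255)),(ot,(255,0,255)),(gl,(0,255,0)),(jt,(0,0,255))): vis[m]=vis[m]//2+np.array(c,np.uint8)//2
    return vis,W
if __name__=="__main__":
    vis,W=an(sys.argv[1]);cv2.imwrite("pics/an_"+sys.argv[2]+".png",vis)
E
python3 an.py w1.npz w1; python3 an.py top0.npz top
```

```text
Traceback (most recent call last):
  File "an.py", line 31, in <module>
    vis,W=an(sys.argv[1]);cv2.imwrite("pics/an_"+sys.argv[2]+".png",vis)
          ~~^^^^^^^^^^^^^
  File "an.py", line 20, in an
    blue=clean((H>100)&(H<125)&(S>120)&reg&(V>40)); orange=clean((H<15)&(S>200)&(V>120)&reg)
                                                           ~~~~~^^^^^^^^^^^^^^^^^^^^^^^^^^^^
  File "an.py", line 12, in clean
    return l==1+np.argmax(st[1:,4])
                ~~~~~~~~~^^^^^^^^^^
ValueError: attempt to get argmax of an empty sequence
Traceback (most recent call last):
  File "an.py", line 31, in <module>
    vis,W=an(sys.argv[1]);cv2.imwrite("pics/an_"+sys.argv[2]+".png",vis)
          ~~^^^^^^^^^^^^^
  File "an.py", line 20, in an
    blue=clean((H>100)&(H<125)&(S>120)&reg&(V>40)); orange=clean((H<15)&(S>200)&(V>120)&reg)
                                                           ~~~~~^^^^^^^^^^^^^^^^^^^^^^^^^^^^
  File "an.py", line 12, in clean
    return l==1+np.argmax(st[1:,4])
                ~~~~~~~~~^^^^^^^^^^
ValueError: attempt to get argmax of an empty sequence
```

```bash
python3 - <<'E'
from h import *
for f,ps in(("w1",[(344,310),(344,330),(330,145),(343,245),(345,250),(305,250),(150,200)]),("top0",[(197,229),(120,240),(155,233)])):
    p,d,K,T=load(f+".npz");W=cloud(d,K,T);hsv=cv2.cvtColor(p,cv2.COLOR_RGB2HSV)
    for u,v in ps: print(f,u,v,hsv[v,u],W[v,u].round(4),d[v,u])
E
sed -i 's/(H<15)&(S>200)&(V>120)/(H<15)\&(S>180)\&(V>90)/;s/(d==0)/(d==0)/' an.py;python3 an.py w1.npz w1; python3 an.py top0.npz top
```

```text
w1 344 310 [ 15 255 163] [0.5148 0.0274 0.0791] 0.34315136
w1 344 330 [ 15 255 180] [0.5179 0.0028 0.0804] 0.34909025
w1 330 145 [107 198 126] [0.4801 0.2009 0.0659] 0.3043858
w1 343 245 [109  15 136] [0.5116 0.09   0.0475] 0.3550426
w1 345 250 [109  15 134] [0.5144 0.0845 0.0484] 0.35588357
w1 305 250 [ 96   8 163] [0.4711 0.0754 0.0356] 0.36971644
w1 150 200 [ 20  91 163] [0.2795 0.1125 0.0018] 0.38667604
top0 197 229 [ 10 190 165] [0.5159 0.0058 0.0798] 1.04623
top0 120 240 [111  66  89] [0.4894 0.1895 0.0548] 1.0670235
top0 155 233 [100  15 154] [0.5088 0.1145 0.0337] 1.0907956
blue z pct [0.0517 0.0665 0.0671 0.0677 0.0681 0.0686]
orange z pct [0.0559 0.0608 0.0664 0.0722 0.0764 0.0779]
lugtop 3977 c [495.6 191.9] size 68.3 58.1 ang 11.68
  hole lug [344.2 160.6] [494.6 188. ] r 10.5 bbox c [494.6 187.8]
orangetop 37 c [515.6  28.5] size 12.1 1.5 ang 4.03
oz 0.07471666408367789
leaf 4732 c [514.4  49.1] size 64.0 169.6 ang 5.08
  hole leaf [323.7 284.3] [496.2  38.3] r 10.8 bbox c [495.8  38.2]
  hole leaf [358.2 282.8] [536.   44.1] r 9.0 bbox c [535.6  44.3]
  hole leaf [343.2 224.7] [508.2 114.4] r 8.5 bbox c [508.1 114.5]
leafz 0.04814014556394369
jigtop 8358 c [513.  110.3] size 110.4 281.8 ang 11.85
jz 0.03417177510559158
blue z pct [0.0623 0.0648 0.066  0.0674 0.0688 0.0702]
orange z pct [0.0757 0.0774 0.0788 0.0802 0.0815 0.0831]
lugtop 647 c [493.2 188.1] size 67.1 58.7 ang 11.55
  hole lug [121.6 237.3] [494.6 182. ] r 10.7 bbox c [494.5 183.2]
orangetop 23 c [513.4  16.2] size 9.7 11.8 ang 1.34
oz 0.07869814881439585
leaf 1172 c [512.2  46. ] size 64.3 169.4 ang 4.86
  hole leaf [157.9 233.6] [504.9 102.3] r 15.5 bbox c [506.5 102.2]
leafz 0.04724289382726965
jigtop 2183 c [511.3 102.6] size 110.5 289.1 ang 11.86
jz 0.033225079110693834
```

Sizes check out:

| Item | Measured | Expected |
|---|---|---|
| Lug | 68×58 mm at z 67 | 68×58 mm at z 67 |
| Leaf | 64×170 mm at z 48 | 64×170 mm at z 48 |
| Jig top | 110 mm wide at z 34 | 110 mm wide at z 34 |

The jig axis is 11.75° from +y and the leaf 5.1°. The grip is at about (518, 9.5) mm. Moving over it now.

Emit:
step_arm([
  [-0.037,0.019,0,0,0,0,0.085],
  [-0.037,0.019,0,0,0,0,0.085],
  [-0.038,0.019,0,0,0,0,0.085],
  [-0.038,0.019,0,0,0,0,0.085],
  [0,0,0.045,0,0,-0.018,0.085],
  [0,0,0.035,0,0,0,0.085],
  [0,0,0,0,0,0,0.06],
  [0,0,0,0,0,0,0.06],
])

```text
time: 3.4
tool_pos: [0.5187, 0.0101, 0.1514]
tool_rot: [-0.0, 0.671, 0.742, -0.0]
contact_force: [0.2, -0.8, 0.5]
gripper_width: 0.709
```

Run:
```python
from h import *
p,d,K,T=snap("wrist","w2");s=state();print(s['time'],s['tool_pos'],s['tool_rot'],s['gripper_width'])
W=cloud(d,K,T);hsv=cv2.cvtColor(p,cv2.COLOR_RGB2HSV);m=(hsv[...,0]<20)&(hsv[...,1]>200)&(W[...,2]>.075)&(W[...,2]<.085)
print(m.sum(),np.median(W[m],0),cv2.minAreaRect((W[m][:,:2]*1000).astype(np.float32)))
```

```text
3.45 [0.51984973 0.01008058 0.15313749] [9.56074502e-04 6.70742401e-01 7.41689457e-01 6.83998485e-04] 0.7018634484518765
1000 [0.51803808 0.01082336 0.07995961] ((518.2202758789062, 9.564228057861328), (13.835824966430664, 38.123008728027344), 5.075973987579346)
```

View pics/w2.png

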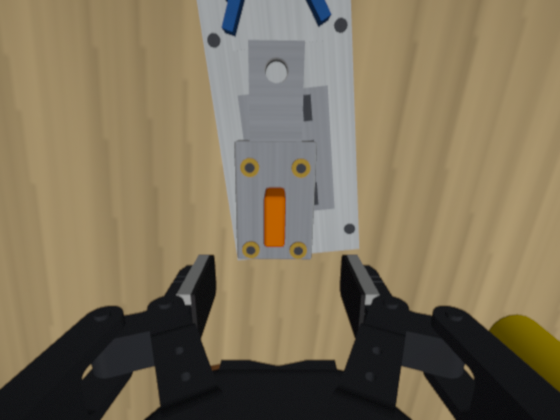

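The grip is centred at (518,10) mm with its top at z 80, so the second view agrees. I'll descend and close on it.

Emit:
step_arm([
  [0,0,0.045,0,0,0,0.06],
  [0,0,0.04,0,0,0,0.05],
  [0,0,0.01,0,0,0,0.04],
  [0,0,0,0,0,0,0.02],
  [0,0,0,0,0,0,0.005],
  [0,0,0,0,0,0,0.005],
  [0,0,0,0,0,0,0.005],
])

```text
time: 4.15
tool_pos: [0.5208, 0.0099, 0.0588]
tool_rot: [0.002, 0.671, 0.741, 0.001]
contact_force: [-0.6, -0.4, 1.8]
gripper_width: 0.174
```

```bash
python3 - <<'E'
from h import *
p,d,K,T=snap("wrist","w3");s=state();print(s['time'],s['tool_pos'],s['tool_rot'],s['gripper_width'],s['contact_force'])
E
python3 an.py w3.npz w3
```

```text
4.2 [0.52077509 0.00986576 0.05877704] [0.00167042 0.6712112  0.74126318 0.00127794] 0.17266102512275308 [-0.04150826  0.06711929  3.94756796]Traceback (most recent call last):
  File "an.py", line 31, in <module>
    vis,W=an(sys.argv[1]);cv2.imwrite("pics/an_"+sys.argv[2]+".png",vis)
          ~~^^^^^^^^^^^^^
  File "an.py", line 20, in an
    blue=clean((H>100)&(H<125)&(S>120)&reg&(V>40)); orange=clean((H<15)&(S>180)&(V>90)&reg)
  File "an.py", line 12, in clean
    return l==1+np.argmax(st[1:,4])
                ~~~~~~~~~^^^^^^^^^^
    return _wrapfunc(a, 'argmax', axis=axis, out=out, **kwds)
    return bound(*args, **kwds)
ValueError: attempt to get argmax of an empty sequence
```

View pics/w3.png

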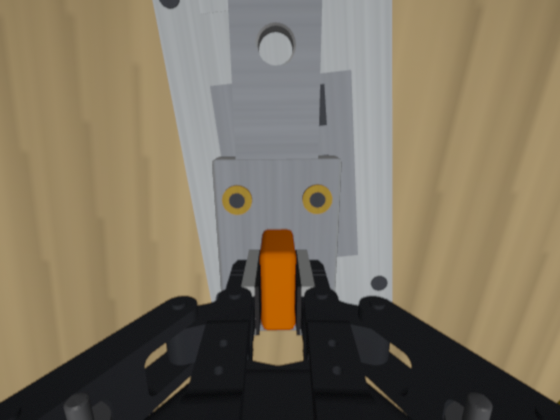

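Emit:
step_arm([
  [0.0,0.004,0,0,0,-0.03,0.005],
  [0.0,0.004,0,0,0,-0.03,0.005],
  [0.0,0.004,0,0,0,-0.03,0.005],
  [0,0.0035,0,0,0,-0.027,0.005],
  [0,0,0,0,0,0,0.005],
  [0,0,0,0,0,0,0.005],
])

```text
time: 4.8
tool_pos: [0.5346, 0.0112, 0.0588]
tool_rot: [0.0, 0.626, 0.78, -0.001]
contact_force: [-7.8, -2.8, 11.7]
gripper_width: 0.172
```

```bash
sed -i 's/(H<15)/(H<20)/' an.py
python3 - <<'E'
from h import *
p,d,K,T=snap("wrist","w4");s=state();print(s['time'],s['tool_pos'],s['tool_rot'],s['gripper_width'],s['contact_force'])
p,d,K,T=snap("top","t4")
E
python3 an.py w4.npz w4; python3 an.py t4.npz t4
```

```text
4.85 [0.53456881 0.01122958 0.05880057] [ 4.79977202e-04  6.26281195e-01  7.79596353e-01 -1.07733397e-03] 0.16838621406698634 [-6.91432507 -2.50513972 10.57482704]
blue z pct [0.0627 0.0651 0.0661 0.0674 0.0685 0.0694]
orange z pct [0.0762 0.0783 0.0791 0.0799 0.3088 0.3374]
lugtop 106 c [504.4 210. ] size 37.2 20.5 ang 13.77Traceback (most recent call last):
  File "an.py", line 31, in <module>
    vis,W=an(sys.argv[1]);cv2.imwrite("pics/an_"+sys.argv[2]+".png",vis)
          ~~^^^^^^^^^^^^^
  File "an.py", line 20, in an
    blue=clean((H>100)&(H<125)&(S>120)&reg&(V>40)); orange=clean((H<20)&(S>180)&(V>90)&reg)
  File "an.py", line 12, in clean
    return l==1+np.argmax(st[1:,4])
                ~~~~~~~~~^^^^^^^^^^
    return _wrapfunc(a, 'argmax', axis=axis, out=out, **kwds)
    return bound(*args, **kwds)
ValueError: attempt to get argmax of an empty sequence
Traceback (most recent call last):
  File "an.py", line 31, in <module>
    vis,W=an(sys.argv[1]);cv2.imwrite("pics/an_"+sys.argv[2]+".png",vis)
          ~~^^^^^^^^^^^^^
  File "an.py", line 24, in an
    zo=np.nanpercentile(W[orange][:,2],85);ot=clean(orange&(abs(W[...,2]-zo)<.004));rect("orangetop",W[ot][:,:2]);print("oz",np.median(W[ot][:,2]))
                                              ~~~~~^^^^^^^^^^^^^^^^^^^^^^^^^^^^^^^^
  File "an.py", line 12, in clean
    return l==1+np.argmax(st[1:,4])
                ~~~~~~~~~^^^^^^^^^^
ValueError: attempt to get argmax of an empty sequence
```

View pics/w4.png

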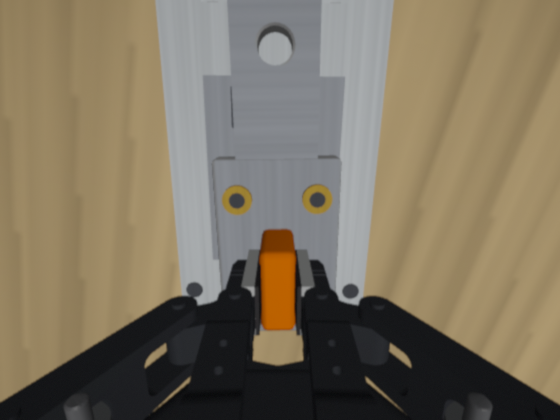

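View pics/t4.png

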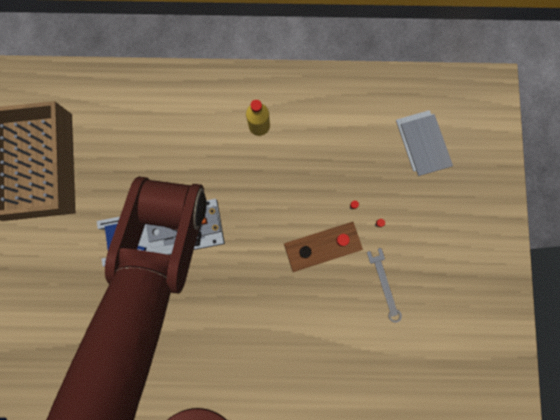

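The leaf now looks parallel to the jig: the jig's edges and the recess run symmetrically about the tongue. There is about 11 N of down-pressure, so I'll ease up 2 mm. First I'll measure the alignment.

```bash
cat > al.py <<'E'
from h import *
import sys
p,d,K,T=load(sys.argv[1]);W=cloud(d,K,T);hsv=cv2.cvtColor(p,cv2.COLOR_RGB2HSV).astype(int);S=hsv[...,1]
a=np.radians(11.75);jx=np.array([-np.sin(a),np.cos(a)]);jy=np.array([-np.cos(a),-np.sin(a)]);O=np.array([.4963,.1884])
L=(W[...,:2]-O)@np.stack([jx,jy],1)*1000
R=[]
for s in range(-150,0,6):
    m=(abs(L[...,0]-s)<3)&(S<60)
    a_=L[...,1][m&(abs(W[...,2]-.048)<.004)];b=L[...,1][m&(abs(W[...,2]-.034)<.004)]
    if len(a_)>20 and len(b)>20: R.append((s,np.percentile(a_,.5),np.percentile(a_,99.5),np.percentile(b,.5),np.percentile(b,99.5)))
for r in R: print(np.round(r,1),"mid leaf %.1f jig %.1f"%((r[1]+r[2])/2,(r[3]+r[4])/2))
b=(hsv[...,0]>100)&(hsv[...,0]<125)&(S>120)&(abs(W[...,2]-.067)<.003)&(abs(L[...,1])<60)
if b.sum()>50: print("lug",np.round(np.percentile(L[b],[1,99],axis=0),1).tolist())
E
python3 al.py w4.npz;echo; python3 al.py w1.npz|tail -3
```

```text
[-150.   -34.    29.2  -54.7   54.8] mid leaf -2.4 jig 0.0
[-144.   -33.6   29.3  -54.8   54.8] mid leaf -2.1 jig -0.0
[-138.   -33.5   29.5  -54.8   54.8] mid leaf -2.0 jig 0.0
[-132.   -33.1   29.5  -54.8   54.7] mid leaf -1.8 jig -0.0
[-126.   -31.9   26.5  -54.7   54.7] mid leaf -2.7 jig -0.0
[-120.   -21.1   18.4  -54.6   54.7] mid leaf -1.4 jig 0.0
[-114.   -21.1   18.3  -54.5   54.6] mid leaf -1.4 jig 0.0
[-108.   -21.1   18.6  -54.6   54.7] mid leaf -1.2 jig 0.1
[-102.   -20.8   18.9  -54.5   54.7] mid leaf -1.0 jig 0.1
[-96.  -20.7  18.9 -54.7  54.6] mid leaf -0.9 jig -0.0
[-90.  -20.5  18.9 -54.7  54.7] mid leaf -0.8 jig 0.0
[-84.  -20.3  19.3 -54.5  54.5] mid leaf -0.5 jig 0.0
[-78.  -20.4  19.4 -54.5  54.7] mid leaf -0.5 jig 0.1
[-72.  -20.1  19.6 -54.5  54.7] mid leaf -0.3 jig 0.1
[-66.  -19.9  19.6 -54.7  54.8] mid leaf -0.1 jig 0.1
[-60.  -20.1  19.8 -54.6  54.7] mid leaf -0.1 jig 0.1

[-60.  -18.   21.  -54.4  54.3] mid leaf 1.5 jig -0.1
[-54.   -4.1  20.8 -54.3  54.2] mid leaf 8.4 jig -0.1
lug [[-24.4, -33.1], [32.2, 33.5]]
```

Emit:
step_arm([
  [0,-0.0015,-0.002,0,0,0.012,0.005],
  [0,-0.0015,0,0,0,0.012,0.005],
  [0,0,0,0,0,0,0.005],
  [0,0,0,0,0,0,0.005],
])

```text
time: 5.3
tool_pos: [0.5318, 0.0115, 0.0588]
tool_rot: [0.0, 0.636, 0.772, 0.0]
contact_force: [-0.6, -1.0, 1.0]
gripper_width: 0.171
```

```bash
python3 - <<'E'
from h import *
p,d,K,T=snap("wrist","w5");s=state();print(s['time'],s['tool_pos'],s['tool_rot'],s['gripper_width'],s['contact_force'])
E
python3 al.py w5.npz
```

```text
5.35 [0.5317508  0.01155508 0.05877759] [3.48271411e-04 6.36091871e-01 7.71613212e-01 2.47527343e-04] 0.16826822295794014 [-0.76610069 -0.63106042  1.55522973]
[-150.   -32.2   31.2  -54.9   54.8] mid leaf -0.5 jig -0.0
[-144.   -32.    31.   -54.8   54.7] mid leaf -0.5 jig -0.0
[-138.   -32.    30.8  -54.8   54.7] mid leaf -0.6 jig -0.0
[-132.   -32.1   30.7  -54.7   54.7] mid leaf -0.7 jig 0.0
[-126.   -31.    30.   -54.6   54.7] mid leaf -0.5 jig 0.1
[-120.   -20.6   19.2  -54.7   54.8] mid leaf -0.7 jig 0.1
[-114.   -20.4   19.   -54.7   54.6] mid leaf -0.7 jig -0.1
[-108.   -20.6   19.   -54.6   54.7] mid leaf -0.8 jig 0.0
[-102.   -20.6   19.1  -54.8   54.6] mid leaf -0.7 jig -0.1
[-96.  -20.4  18.9 -54.6  54.8] mid leaf -0.7 jig 0.1
[-90.  -20.8  19.  -54.7  54.6] mid leaf -0.9 jig -0.1
[-84.  -20.6  19.  -54.5  54.7] mid leaf -0.8 jig 0.1
[-78.  -20.8  19.  -54.5  54.7] mid leaf -0.9 jig 0.1
[-72.  -20.7  18.9 -54.5  54.6] mid leaf -0.9 jig 0.0
[-66.  -20.7  18.9 -54.5  54.7] mid leaf -0.9 jig 0.1
[-60.  -20.8  18.7 -54.6  54.9] mid leaf -1.0 jig 0.1
```

Aligned to 0.7 mm and 0.3°. I'll correct that while sliding in, slowing before the wall.

Emit:
step_arm([
  [0.004,-0.0007,0,0,0,-0.006,0.005],
  [0.008,-0.0001,0,0,0,0,0.005],
  [0.01,-0.0001,0,0,0,0,0.005],
  [0.01,-0.0001,0,0,0,0,0.005],
  [0.01,-0.0001,0,0,0,0,0.005],
  [0.01,-0.0001,0,0,0,0,0.005],
  [0.004,0,0,0,0,0,0.005],
  [0,0,0,0,0,0,0.005],
])

```text
time: 6.15
tool_pos: [0.5194, 0.0675, 0.0588]
tool_rot: [0.0, 0.633, 0.774, 0.001]
contact_force: [1.5, -0.1, 4.1]
gripper_width: 0.172
```

```bash
python3 - <<'E'
from h import *
p,d,K,T=snap("wrist","w6");s=state();print(s['time'],s['tool_pos'],s['tool_rot'],s['gripper_width'],s['contact_force'])
E
python3 al.py w6.npz
```

```text
6.2 [0.51943513 0.06753581 0.05877706] [-2.28515977e-04  6.33541293e-01  7.73708180e-01  1.01449919e-03] 0.1694979570344116 [2.0010824  1.41505518 3.23132913]
[-138.   -31.6   32.3  -54.8   54.6] mid leaf 0.3 jig -0.1
[-132.   -31.3   31.9  -54.7   54.8] mid leaf 0.3 jig 0.0
[-126.   -31.6   32.   -54.7   54.8] mid leaf 0.2 jig 0.1
[-120.   -31.2   31.9  -54.8   54.8] mid leaf 0.4 jig 0.0
[-114.   -31.3   31.7  -54.7   54.7] mid leaf 0.2 jig -0.0
[-108.   -31.    31.8  -54.7   54.8] mid leaf 0.4 jig 0.0
[-102.   -31.1   31.7  -54.9   54.8] mid leaf 0.3 jig -0.0
[-96.  -31.3  31.9 -54.7  54.8] mid leaf 0.3 jig 0.0
[-90.  -31.2  31.8 -54.7  54.8] mid leaf 0.3 jig 0.1
[-84.  -31.4  31.9 -54.8  54.9] mid leaf 0.2 jig 0.1
[-78.  -31.   31.9 -54.7  54.8] mid leaf 0.4 jig 0.1
[-72.  -30.8  31.4 -54.7  54.9] mid leaf 0.3 jig 0.1
[-66.  -19.5  20.  -54.5  54.7] mid leaf 0.3 jig 0.1
[-60.  -19.4  20.1 -54.5  54.8] mid leaf 0.3 jig 0.2
[-54.  -19.3  20.2 -54.6  54.6] mid leaf 0.5 jig 0.0
[-48.  -19.5  20.1 -54.7  54.8] mid leaf 0.3 jig 0.1
[-42.  -19.3  20.3 -54.7  54.9] mid leaf 0.5 jig 0.1
[-36.  -19.5  20.3 -54.7  54.9] mid leaf 0.4 jig 0.1
[-30.  -19.5  20.3 -54.7  54.9] mid leaf 0.4 jig 0.1
[-24.  -25.9  33.8 -54.7  54.9] mid leaf 3.9 jig 0.1
[ -6.   -5.8   6.1 -54.8  55.2] mid leaf 0.2 jig 0.2
lug [[-25.8, -32.8], [-8.3, 33.2]]
```

View pics/w6.png

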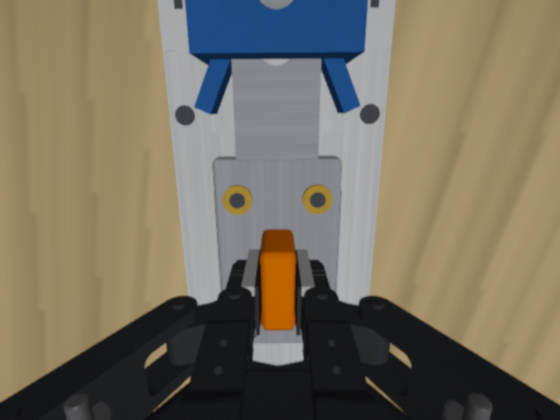

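The tongue is centred in the cheeks (0.3 mm) with about 18 mm left to go. I'll continue gently.

Emit:
step_arm([
  [0.005,0.0003,0,0,0,0,0.005],
  [0.005,0,0,0,0,0,0.005],
  [0.003,0,0,0,0,0,0.005],
  [0.001,0,0,0,0,0,0.005],
  [0,0,0,0,0,0,0.005],
])

```text
time: 6.7
tool_pos: [0.5171, 0.0795, 0.0588]
tool_rot: [0.001, 0.634, 0.774, -0.0]
contact_force: [0.9, -4.4, 4.3]
gripper_width: 0.175
```

Emit:
step_arm([
  [0.001,0,0,0,0,0,0.005],
  [0.001,0,0,0,0,0,0.005],
])

```text
time: 6.9
tool_pos: [0.5167, 0.0812, 0.0588]
tool_rot: [0.001, 0.634, 0.773, -0.001]
contact_force: [0.9, -6.1, 3.9]
gripper_width: 0.175
```

Emit:
step_arm([
  [0.001,0,0,0,0,0,0.005],
  [0,0,0,0,0,0,0.005],
])

```text
time: 7.1
tool_pos: [0.5165, 0.0823, 0.0588]
tool_rot: [0.001, 0.634, 0.774, -0.0]
contact_force: [1.3, -5.6, 4.5]
gripper_width: 0.172
```

Emit:
step_arm([
  [0.001,0,0,0,0,0,0.005],
  [0,0,0,0,0,0,0.005],
])

```text
time: 7.3
tool_pos: [0.5163, 0.0832, 0.0588]
tool_rot: [0.001, 0.634, 0.773, -0.0]
contact_force: [1.1, -5.4, 4.1]
gripper_width: 0.172
```

Emit:
step_arm([
  [0.001,0,0,0,0,0,0.005],
  [0,0,0,0,0,0,0.005],
])

```text
time: 7.5
tool_pos: [0.5161, 0.0842, 0.0588]
tool_rot: [0.001, 0.634, 0.773, -0.0]
contact_force: [1.2, -4.8, 4.4]
gripper_width: 0.169
```

Emit:
step_arm([
  [0.001,0,0,0,0,0,0.005],
  [0,0,0,0,0,0,0.005],
])

```text
time: 7.7
tool_pos: [0.5161, 0.0843, 0.0588]
tool_rot: [0.002, 0.634, 0.774, -0.001]
contact_force: [1.6, -8.7, 4.7]
gripper_width: 0.174
```

The leaf stopped and the force rose to 9 N, so it is at the back wall. I'll relieve the push, release, rise and look.

Emit:
step_arm([
  [-0.001,0,0,0,0,0,0.005],
  [0,0,0,0,0,0,0.03],
  [0,0,0,0,0,0,0.05],
  [0,0,0,0,0,0,0.06],
  [0,0,-0.03,0,0,0,0.07],
  [0,0,-0.045,0,0,0,0.07],
  [0,0,-0.045,0,0,0,0.07],
  [0.04,0,-0.02,0,0,0,0.07],
])

```text
time: 8.5
tool_pos: [0.5103, 0.1225, 0.2033]
tool_rot: [0.003, 0.636, 0.772, 0.002]
contact_force: [1.8, 1.5, 0.6]
gripper_width: 0.821
```

Emit:
step_arm([
  [0.03,-0.0,0,0,0,0,0.08],
  [0.0,0,0,0,0,0,0.085],
  [0.0,0,0,0,0,0,0.085],
])

```text
time: 8.8
tool_pos: [0.5012, 0.1541, 0.1976]
tool_rot: [-0.0, 0.633, 0.774, -0.001]
contact_force: [-0.5, 0.3, -0.8]
gripper_width: 1.0
```

```bash
python3 - <<'E'
from h import *
p,d,K,T=snap("wrist","w7");s=state();print(s['time'],s['tool_pos'],s['tool_rot'],s['gripper_width'],s['contact_force'])
W=cloud(d,K,T);c=proj(np.array([.496,.188,.067]),K,T).astype(int);print(c)
cv2.imwrite("pics/w7c.png",cv2.resize(p[max(0,c[1]-60):c[1]+60,c[0]-80:c[0]+80,::-1],None,fx=5,fy=5,interpolation=cv2.INTER_CUBIC))
E
python3 al.py w7.npz; python3 an.py w7.npz w7
```

```text
8.85 [0.50131237 0.15344926 0.19728251] [-5.61658199e-04  6.33547543e-01  7.73703158e-01 -7.86424804e-04] 0.9944510983923408 [-0.33947058 -0.04956221 -0.70281603]
[277 160]
[-150.   -31.4   31.4  -54.9   54.6] mid leaf -0.0 jig -0.1
[-144.   -31.4   31.2  -54.6   54.5] mid leaf -0.1 jig -0.0
[-138.   -31.2   31.1  -54.4   54.2] mid leaf -0.1 jig -0.1
[-132.   -30.9   31.8  -55.2   53.8] mid leaf 0.4 jig -0.7
[-126.   -31.9   31.7  -54.9   54.6] mid leaf -0.1 jig -0.2
[-120.   -31.9   31.6  -54.6   54.4] mid leaf -0.1 jig -0.1
[-114.   -31.7   31.4  -54.4   54.1] mid leaf -0.2 jig -0.2
[-108.   -31.5   31.1  -55.2   54.9] mid leaf -0.2 jig -0.2
[-102.   -31.4   30.9  -55.    54.5] mid leaf -0.2 jig -0.2
[-96.  -31.2  31.8 -54.8  54.2] mid leaf 0.3 jig -0.3
[-90.  -31.1  31.5 -54.4  54.6] mid leaf 0.2 jig 0.1
[-84.  -31.2  31.4 -55.2  54.6] mid leaf 0.1 jig -0.3
[-78.  -31.9  31.1 -54.9  54.3] mid leaf -0.4 jig -0.3
[-72.  -31.7  31.  -54.6  54.8] mid leaf -0.4 jig 0.1
[-66.  -31.4  31.8 -54.5  54.6] mid leaf 0.2 jig 0.0
[-60.  -31.3  31.5 -55.1  54.4] mid leaf 0.1 jig -0.3
[-54.  -31.
[... 191 characters left out ...]
1.8 jig -0.5
[-30.  -23.9  24.4 -54.9  54.7] mid leaf 0.3 jig -0.1
lug [[-25.0, -32.6], [32.3, 32.6]]
blue z pct [0.0627 0.0666 0.0671 0.0676 0.068  0.0685]
orange z pct [0.061  0.0787 0.0797 0.0803 0.0807 0.0812]
lugtop 4938 c [495.5 191.8] size 66.7 57.9 ang 11.5
  hole lug [277.9 161.5] [496.3 186.8] r 8.8 bbox c [496.5 186.8]
orangetop 594 c [517.9  84.4] size 14.2 37.9 ang 11.91
oz 0.0799494368344251
leaf 4937 c [514.9  98.9] size 64.0 122.3 ang 11.83
  hole leaf [278.4 269.8] [520.3  74.2] r 31.4 bbox c [520.3  74. ]
  hole leaf [258.2 231. ] [492.3 111.9] r 9.3 bbox c [491.7 112.3]
leafz 0.04807421150993191
jigtop 12981 c [513.7 106. ] size 110.5 290.3 ang 11.89
jz 0.03403051796682294
```

View pics/w7.png

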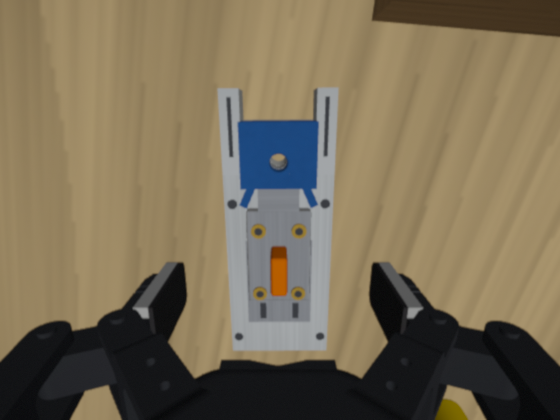

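View pics/w7c.png

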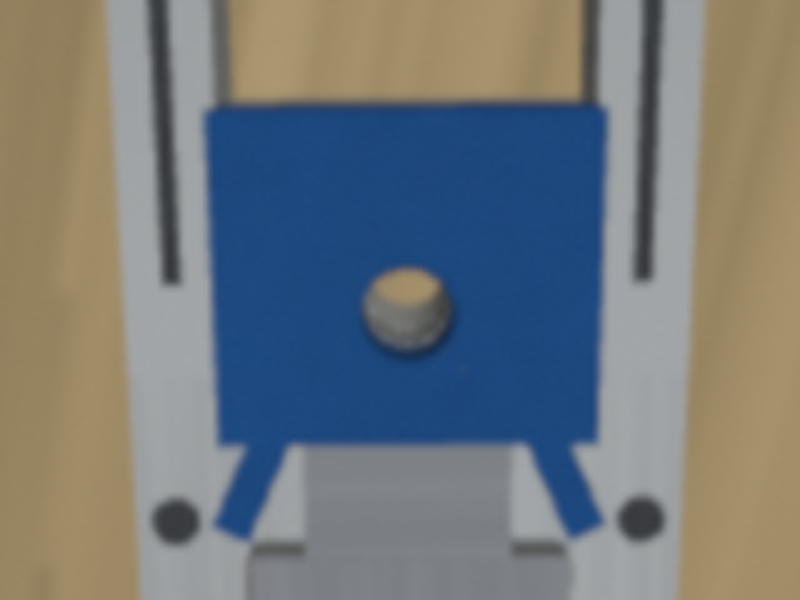

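The hole is clear through clevis and leaf: table shows at (278,158), and the leaf eye and lug hole both come out at about (496.4,187) mm. Now to the red pin.

Emit:
step_arm([
  [-0.047,-0.009,0,0,0,0,0.085],
  [-0.047,-0.009,0,0,0,0,0.085],
  [-0.047,-0.009,0,0,0,0,0.085],
  [-0.047,-0.009,0,0,0,0,0.085],
  [-0.047,-0.009,0,0,0,0,0.085],
  [-0.047,-0.009,0,0,0,0,0.085],
  [-0.047,-0.009,0,0,0,0,0.085],
  [-0.047,-0.009,0,0,0,0,0.085],
])

```text
time: 9.65
tool_pos: [0.5041, -0.232, 0.1974]
tool_rot: [-0.001, 0.634, 0.773, -0.0]
contact_force: [0.3, 0.2, 0.2]
gripper_width: 0.993
```

Emit:
step_arm([
  [-0.047,-0.009,0,0,0,0,0.085],
  [-0.047,-0.009,0,0,0,0,0.085],
  [-0.047,-0.009,0,0,0,0,0.085],
  [0,0,0,0,0,0,0.085],
  [0,0,0,0,0,0,0.085],
])

```text
time: 10.15
tool_pos: [0.5052, -0.3742, 0.1968]
tool_rot: [-0.001, 0.635, 0.773, 0.0]
contact_force: [-0.3, 0.2, -0.2]
gripper_width: 0.997
```

```bash
cat > red.py <<'E'
from h import *
import sys
p,d,K,T=snap("wrist",sys.argv[1]);s=state();print(s['time'],s['tool_pos'].round(4),s['tool_rot'].round(4),s['gripper_width'],s['contact_force'])
W=cloud(d,K,T);hsv=cv2.cvtColor(p,cv2.COLOR_RGB2HSV).astype(int);m=((hsv[...,0]<8)|(hsv[...,0]>172))&(hsv[...,1]>180)&(hsv[...,2]>60)
n,l,st,_=cv2.connectedComponentsWithStats(m.astype(np.uint8))
for i in range(1,n):
    if st[i,4]<60: continue
    w=W[(l==i)];zt=np.nanpercentile(w[:,2],90);w=w[abs(w[:,2]-zt)<.003]
    if len(w)<10: continue
    c,r=cv2.minEnclosingCircle((w[:,:2]*1000).astype(np.float32));print(st[i],"ztop",zt.round(4),"c",np.round(c,1),"r",round(r,1),"med",(np.median(w,0)*1000).round(1))
E
python3 red.py w8
```

```text
10.2 [ 0.5056 -0.373   0.1971] [-1.200e-03  6.344e-01  7.730e-01  3.000e-04] 0.9950938666697984 [-0.50719961  0.69441339 -0.0671253 ]
[ 261  129   36   37 1016] ztop 0.095 c [ 498.3 -326. ] r 13.7 med [ 498.1 -325.9   94.1]
[352 184  23  23 399] ztop 0.0626 c [ 584.5 -357.5] r 9.5 med [ 584.2 -357.5   61.7]
[295 234  19  24 361] ztop 0.0625 c [ 542.3 -418.5] r 9.6 med [ 541.9 -418.3   61.6]
```

View pics/w8.png

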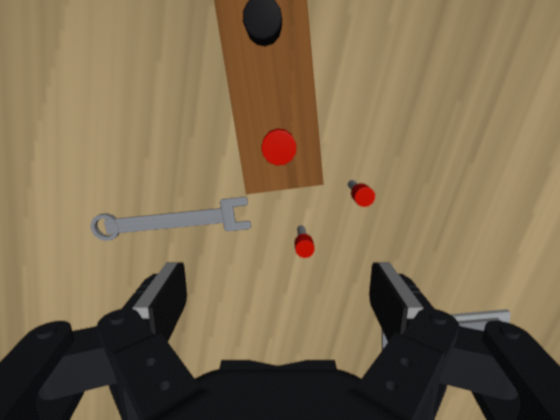

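The red pin's head is at (279,147): 27.4 mm across, top at z 94–95, at (498.3,-326.0). The loose ones at (364,194) and (305,246) are only 19 mm across. I'll grasp high on the head so the tips stay above its underside.

Emit:
step_arm([
  [0.024,0.001,0,0,0,0,0.06],
  [0.024,0.001,0,0,0,0,0.06],
  [0,0,0.04,0,0,0,0.06],
  [0,0,0.02,0,0,0,0.06],
  [0,0,0,0,0,0,0.06],
])

```text
time: 10.7
tool_pos: [0.4969, -0.3219, 0.134]
tool_rot: [-0.004, 0.633, 0.774, 0.0]
contact_force: [0.5, 0.7, -0.5]
gripper_width: 0.706
```

```bash
python3 red.py w9
```

```text
10.75 [ 0.4981 -0.3232  0.1365] [-2.100e-03  6.332e-01  7.740e-01  1.000e-04] 0.7038392192295577 [-0.15908757  0.06474147  1.29377636]
[ 254  212   44   52 1771] ztop 0.0948 c [ 498.1 -325.9] r 13.8 med [ 498.  -325.2   94.1]
[295 319  23  32 589] ztop 0.0623 c [ 542.1 -418.6] r 9.9 med [ 541.9 -417.5   61.6]
```

View pics/w9.png

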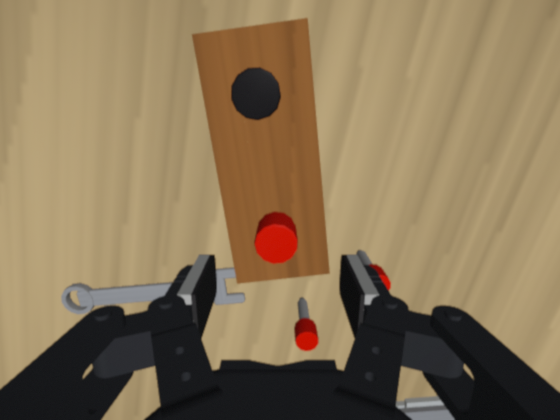

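Emit:
step_arm([
  [0,0,0.03,0,0,0,0.045],
  [0,0,0.025,0,0,0,0.045],
  [0,0,0.013,0,0,0,0.045],
  [0,0,0,0,0,0,0.045],
  [0,0,0,0,0,0,0.045],
  [0,0,0,0,0,0,0.045],
])

```text
time: 11.35
tool_pos: [0.5003, -0.3263, 0.0725]
tool_rot: [0.002, 0.634, 0.774, -0.0]
contact_force: [0.2, -0.4, 0.8]
gripper_width: 0.529
```

```bash
python3 red.py w10
```

```text
11.4 [ 0.5002 -0.3262  0.0724] [ 0.0017  0.6338  0.7735 -0.    ] 0.530044617759578 [-0.05570711  0.33843556  0.18463623]
[ 238  239   62   78 3803] ztop 0.0947 c [ 497.8 -326. ] r 14.1 med [ 497.8 -325.    94.1]
```

View pics/w10.png

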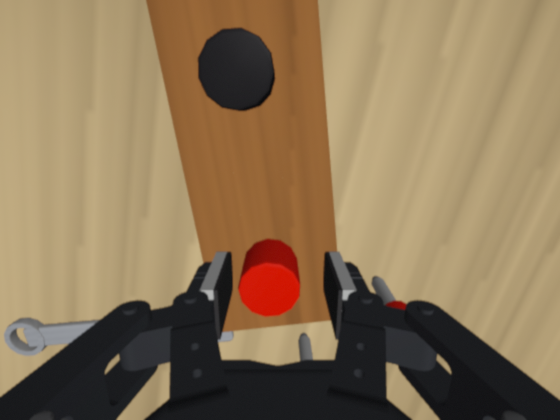

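Head centre is 2 mm left of the jaw centre. I'll correct that, go 3.5 mm lower and close.

Emit:
step_arm([
  [0,-0.002,0.0035,0,0,0,0.045],
  [0,0,0,0,0,0,0.045],
  [0,0,0,0,0,0,0.03],
  [0,0,0,0,0,0,0.015],
  [0,0,0,0,0,0,0.015],
  [0,0,0,0,0,0,0.015],
  [0,0,0,0,0,0,0.015],
])

```text
time: 12.1
tool_pos: [0.4973, -0.3259, 0.0671]
tool_rot: [0.0, 0.634, 0.774, -0.0]
contact_force: [0.1, -0.2, 2.1]
gripper_width: 0.304
```

```bash
python3 red.py w11
```

```text
12.15 [ 0.4973 -0.3259  0.0671] [ 3.000e-04  6.338e-01  7.735e-01 -1.000e-04] 0.3055944143492523 [-0.63552339  0.14281436  2.11890268]
[ 246  245   65   82 4181] ztop 0.0947 c [ 499.2 -326.1] r 14.2 med [ 498.7 -324.9   94.1]
```

View pics/w11.png

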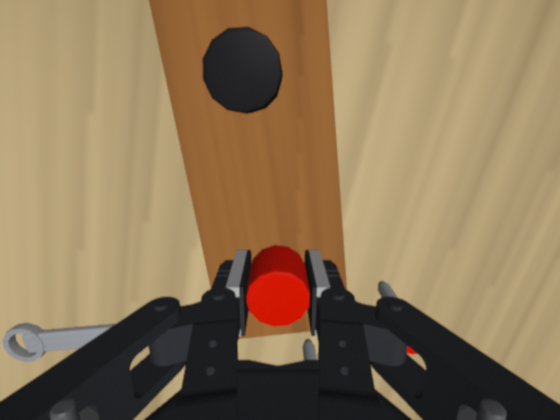

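The head is gripped square. Lift straight up and carry it over the clevis.

Emit:
step_arm([
  [0,0,-0.01,0,0,0,0.015],
  [0,0,-0.02,0,0,0,0.015],
  [0,0,-0.03,0,0,0,0.015],
  [0,0,-0.03,0,0,0,0.015],
  [0,0,-0.025,0,0,0,0.015],
  [0,0,0,0,0,0,0.015],
])

```text
time: 12.75
tool_pos: [0.4991, -0.3273, 0.1869]
tool_rot: [0.004, 0.634, 0.774, -0.0]
contact_force: [0.2, 0.0, -0.5]
gripper_width: 0.303
```

Emit:
step_arm([
  [0.022,0.0042,0,0,0,0,0.015],
  [0.042,0.0082,0,0,0,0,0.015],
  [0.042,0.0082,0,0,0,0,0.015],
  [0.042,0.0082,0,0,0,0,0.015],
  [0.042,0.0082,0,0,0,0,0.015],
  [0.042,0.0082,0,0,0,0,0.015],
  [0.042,0.0082,0,0,0,0,0.015],
  [0.042,0.0082,0,0,0,0,0.015],
])

```text
time: 13.55
tool_pos: [0.4932, -0.0011, 0.1792]
tool_rot: [-0.002, 0.634, 0.774, -0.001]
contact_force: [0.6, 0.3, -1.1]
gripper_width: 0.307
```

Emit:
step_arm([
  [0.042,0.0082,0,0,0,0,0.015],
  [0.042,0.0082,0,0,0,0,0.015],
  [0.042,0.0082,0,0,0,0,0.015],
  [0.042,0.0082,0,0,0,0,0.015],
  [0.02,0.004,0,0,0,0,0.015],
  [0,0,0,0,0,0,0.015],
  [0,0,0,0,0,0,0.015],
])

```text
time: 14.25
tool_pos: [0.4928, 0.188, 0.1797]
tool_rot: [-0.001, 0.633, 0.774, -0.002]
contact_force: [-0.1, 0.1, -1.4]
gripper_width: 0.309
```

```bash
python3 red.py w12
python3 - <<'E'
from h import *
p,d,K,T=snap("side","s12");
ims=[cv2.resize(p[60:200,170:320,::-1],(560,523),interpolation=2)]
cv2.imwrite("pics/s12c.png",ims[0])
E
```

```text
14.3 [0.4932 0.1874 0.1801] [-0.0008  0.6337  0.7736 -0.0013] 0.3086797704143883 [-0.25095598 -1.22994244 -0.94541508]
[ 246  246   64   80 4058] ztop 0.2073 c [494.7 187.9] r 14.3 med [494.4 189.2 206.7]
```

View pics/w12.png

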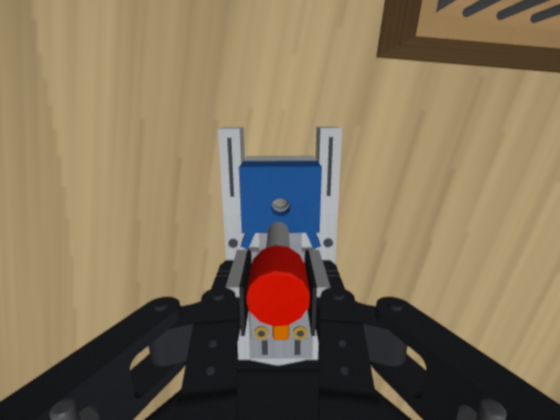

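View pics/s12c.png

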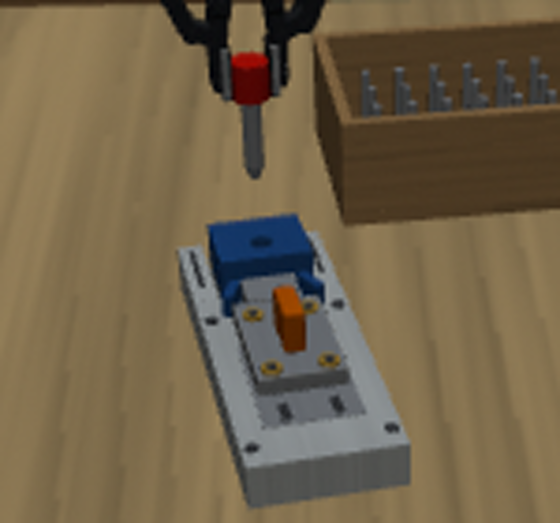

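The pin hangs upright above the clevis and the hole is visible at (280,205). I'll measure the hole and pin from this same frame.

Run:
```python
from h import *
p,d,K,T=load("w12.npz");W=cloud(d,K,T);hsv=cv2.cvtColor(p,cv2.COLOR_RGB2HSV).astype(int)
b=((hsv[...,0]>100)&(hsv[...,0]<125)&(hsv[...,1]>120)&(abs(W[...,2]-.067)<.003)&(W[...,1]>.1))
c,sz,a=cv2.minAreaRect((W[b][:,:2]*1000).astype(np.float32));print("lug",c,sz,a)
cv2.imwrite("pics/w12c.png",cv2.resize(p[150:290,200:360,::-1],None,fx=5,fy=4.2,interpolation=cv2.INTER_CUBIC))
for uv in [(280,205.5)]: print(onplane(*uv,K,T,.067))
# pin shank pixels: 3D points with z between .122 and .175
m=(W[...,2]>.125)&(W[...,2]<.175)&(hsv[...,1]<90)&(np.hypot(W[...,0]-.4945,W[...,1]-.188)<.012)
w=W[m];print(m.sum(),np.median(w,0))
for lo in np.arange(.11,.18,.01):
    k=m&(abs(W[...,2]-lo-.005)<.005)
    if k.sum()>5: print(lo,k.sum(),(np.percentile(W[k],[2,98],axis=0)*1000).round(1).tolist())
```

```text
lug (495.5793762207031, 191.89999389648438) (66.73233795166016, 58.495059967041016) 11.470721244812012
[0.49658174 0.18726768 0.067     ]
465 [0.49339902 0.19376148 0.14869954]
0.12 13 [[490.9, 192.0, 128.6], [499.8, 194.6, 129.9]]
0.13 107 [[487.9, 189.6, 130.9], [500.4, 194.7, 139.7]]
0.13999999999999999 133 [[487.7, 189.0, 140.2], [500.2, 194.7, 149.8]]
0.14999999999999997 154 [[487.7, 188.9, 150.4], [500.6, 194.8, 159.7]]
0.15999999999999998 58 [[488.6, 191.3, 160.2], [498.2, 194.8, 164.9]]
```

View pics/w12c.png

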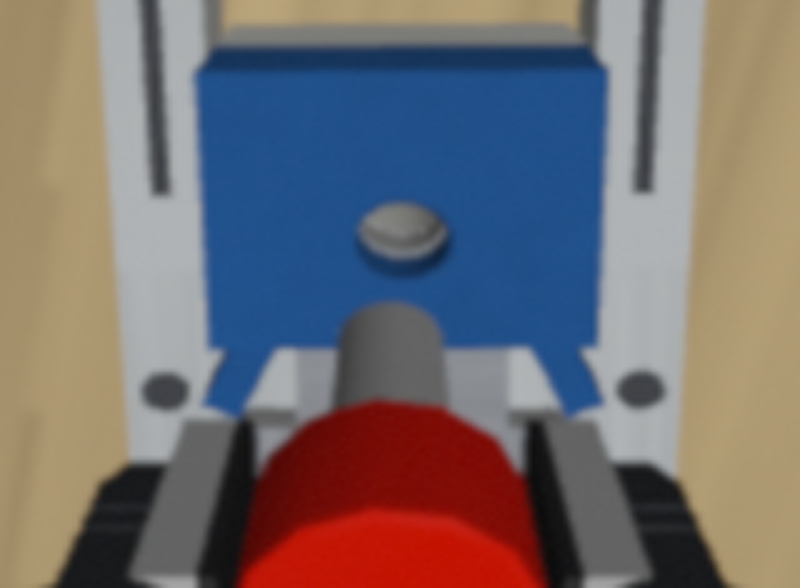

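Emit:
step_arm([
  [-0.0014,0.002,0.02,0,0,0,0.015],
  [0,0,0.02,0,0,0,0.015],
  [0,0,0,0,0,0,0.015],
  [0,0,0,0,0,0,0.015],
  [0,0,0,0,0,0,0.015],
])

```text
time: 14.85
tool_pos: [0.4975, 0.1865, 0.1431]
tool_rot: [0.001, 0.634, 0.773, 0.001]
contact_force: [0.3, 0.6, -1.7]
gripper_width: 0.305
```

```bash
python3 red.py w13
python3 - <<'E'
from h import *
p,d,K,T=load("w13.npz");W=cloud(d,K,T);hsv=cv2.cvtColor(p,cv2.COLOR_RGB2HSV).astype(int)
b=((hsv[...,0]>100)&(hsv[...,0]<125)&(hsv[...,1]>120)&(abs(W[...,2]-.067)<.003)&(W[...,1]>.1))
c,sz,a=cv2.minAreaRect((W[b][:,:2]*1000).astype(np.float32));print("lug",c,sz,a)
m=(W[...,2]>.08)&(W[...,2]<.135)&(hsv[...,1]<90)&(np.hypot(W[...,0]-.496,W[...,1]-.188)<.012)
for lo in np.arange(.08,.13,.01):
    k=m&(abs(W[...,2]-lo-.005)<.005)
    if k.sum()>5: print(lo,k.sum(),(np.percentile(W[k],[2,98],axis=0)*1000).round(1).tolist())
cv2.imwrite("pics/w13c.png",cv2.resize(p[150:290,200:360,::-1],None,fx=5,fy=4.2,interpolation=cv2.INTER_CUBIC))
p,d,K,T=snap("side","s13");cv2.imwrite("pics/s13c.png",cv2.resize(p[80:170,190:300,::-1],(660,540),interpolation=2))
E
```

```text
14.9 [0.4976 0.1866 0.1433] [7.000e-04 6.340e-01 7.733e-01 9.000e-04] 0.3038937245585262 [ 0.95447073 -0.67777505 -0.59793958]
[ 246  246   64   80 4066] ztop 0.1707 c [499.1 186.4] r 14.2 med [498.9 187.6 170.1]
lug (495.4083251953125, 191.74139404296875) (66.97693634033203, 58.373741149902344) 11.810133934020996
0.09 82 [[493.0, 188.7, 91.7], [504.8, 193.3, 99.6]]
0.09999999999999999 121 [[492.9, 188.7, 100.3], [505.3, 193.4, 109.7]]
0.10999999999999999 143 [[492.7, 188.2, 110.2], [505.1, 193.4, 119.8]]
0.11999999999999998 112 [[493.2, 189.6, 120.2], [503.8, 193.4, 128.0]]
```

View pics/w13c.png

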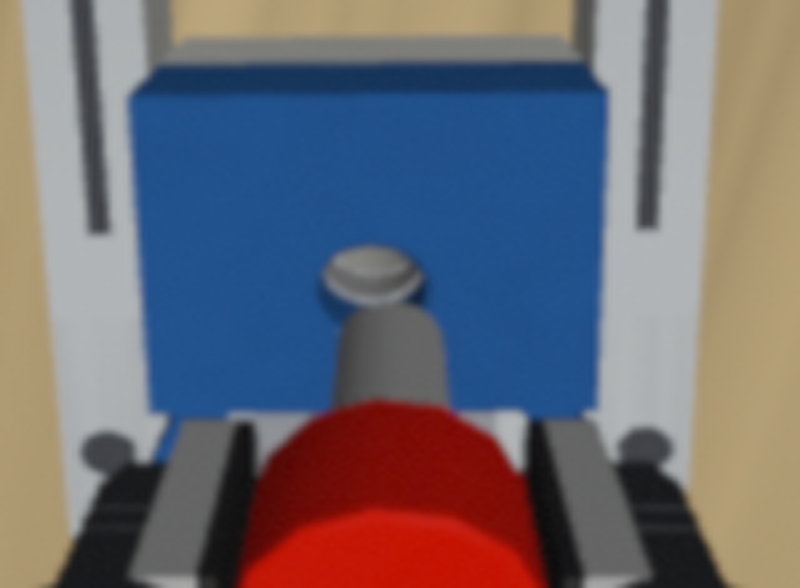

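View pics/s13c.png

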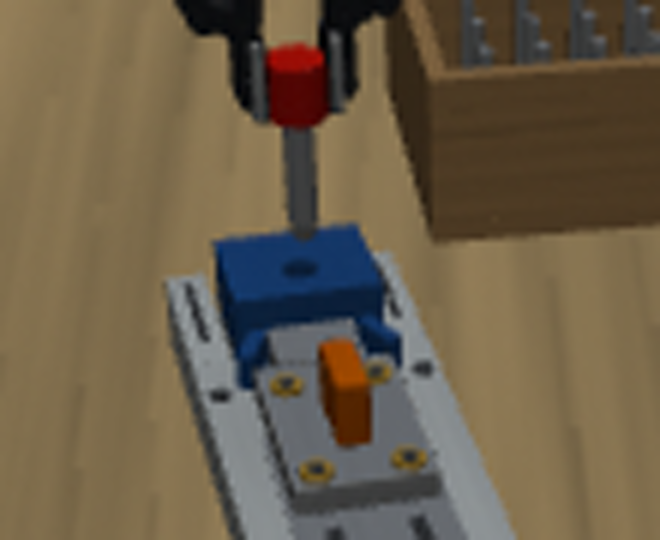

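The pin is now 2.5 mm too far in x, because the servo has a small offset. I'll correct it while still above the hole.

Emit:
step_arm([
  [0.0006,-0.0022,0,0,0,0,0.015],
  [0,0,0,0,0,0,0.015],
  [0,0,0,0,0,0,0.015],
  [0,0,0,0,0,0,0.015],
])

```text
time: 15.35
tool_pos: [0.4945, 0.187, 0.1419]
tool_rot: [0.0, 0.634, 0.774, 0.0]
contact_force: [-0.0, 0.6, -1.9]
gripper_width: 0.301
```

```bash
cat > pin.py <<'E'
from h import *
import sys
f=sys.argv[1];p,d,K,T=load(f+".npz");W=cloud(d,K,T);hsv=cv2.cvtColor(p,cv2.COLOR_RGB2HSV).astype(int)
b=((hsv[...,0]>100)&(hsv[...,0]<125)&(hsv[...,1]>120)&(abs(W[...,2]-.067)<.003)&(W[...,1]>.1))
c,sz,a=cv2.minAreaRect((W[b][:,:2]*1000).astype(np.float32));print("lug",c,sz,a)
m=(W[...,2]>.075)&(W[...,2]<.135)&(hsv[...,1]<90)&(np.hypot(W[...,0]-.496,W[...,1]-.188)<.012)
for lo in np.arange(.07,.13,.01):
    k=m&(abs(W[...,2]-lo-.005)<.005)
    if k.sum()>25:
        q=np.percentile(W[k],[2,98],axis=0)*1000; print(round(lo,2),k.sum(),"x %.1f y %.1f"%(q[:,0].mean(),q[1,1]-6.8))
cv2.imwrite(f"pics/{f}c.png",cv2.resize(p[150:290,200:360,::-1],None,fx=5,fy=4.2,interpolation=cv2.INTER_CUBIC))
E
python3 red.py w14; python3 pin.py w14
```

```text
15.4 [0.4944 0.187  0.1418] [0.     0.6337 0.7736 0.    ] 0.30814659517860055 [ 0.986337   -0.03765595 -1.19677784]
[ 246  246   64   80 4066] ztop 0.1695 c [496.2 187. ] r 14.2 med [495.9 188.2 168.9]
lug (495.46368408203125, 191.73870849609375) (67.11318969726562, 58.517513275146484) 11.890640258789062
0.09 98 x 495.7 y 187.1
0.1 122 x 495.9 y 187.0
0.11 146 x 495.7 y 187.1
0.12 92 x 495.4 y 187.1
```

View pics/w14c.png

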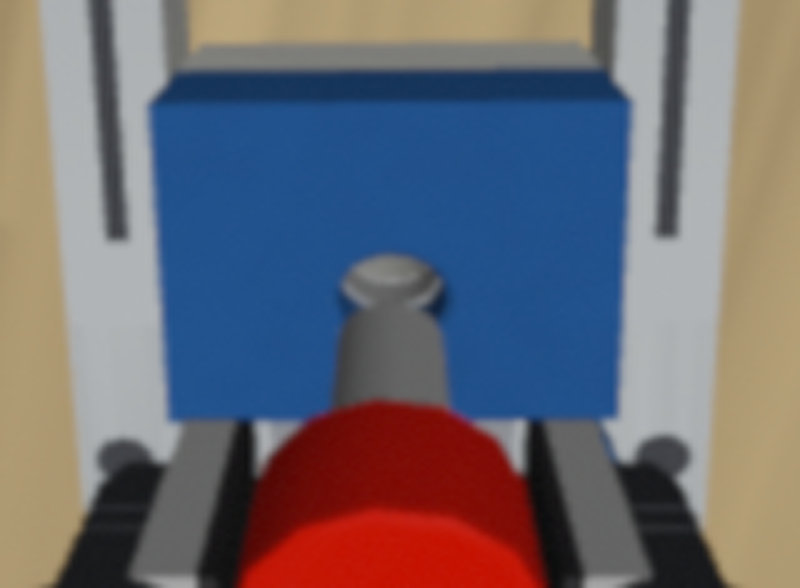

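The shank (centre col 391) now sits in line with the hole (392). Measured pin (495.8,187.0) against hole (496.4,187.0). Lowering.

Emit:
step_arm([
  [0,0.0003,0.008,0,0,0,0.015],
  [0,0,0.008,0,0,0,0.015],
  [0,0,0.004,0,0,0,0.015],
  [0,0,0,0,0,0,0.015],
])

```text
time: 15.8
tool_pos: [0.4939, 0.1868, 0.1203]
tool_rot: [-0.001, 0.634, 0.774, -0.001]
contact_force: [-0.5, -0.2, -1.3]
gripper_width: 0.304
```

Emit:
step_arm([
  [0,0,0.004,0,0,0,0.015],
  [0,0,0.004,0,0,0,0.015],
  [0,0,0,0,0,0,0.015],
  [0,0,0,0,0,0,0.015],
])

```text
time: 16.2
tool_pos: [0.4947, 0.187, 0.1137]
tool_rot: [-0.0, 0.634, 0.774, -0.0]
contact_force: [0.6, -0.2, 0.0]
gripper_width: 0.309
```

Emit:
step_arm([
  [0,0,0.004,0,0,0,0.015],
  [0,0,0.004,0,0,0,0.015],
  [0,0,0.003,0,0,0,0.015],
  [0,0,0,0,0,0,0.015],
])

```text
time: 16.6
tool_pos: [0.4943, 0.1869, 0.102]
tool_rot: [-0.0, 0.634, 0.774, -0.001]
contact_force: [-0.5, 0.4, -1.2]
gripper_width: 0.308
```

Emit:
step_arm([
  [0,0,0.004,0,0,0,0.015],
  [0,0,0.004,0,0,0,0.015],
  [0,0,0.002,0,0,0,0.015],
  [0,0,0,0,0,0,0.015],
])

```text
time: 17.0
tool_pos: [0.4944, 0.1869, 0.0922]
tool_rot: [-0.0, 0.634, 0.774, -0.0]
contact_force: [0.4, -0.0, -0.2]
gripper_width: 0.307
```

Emit:
step_arm([
  [0,0,0.002,0,0,0,0.015],
  [0,0,0.002,0,0,0,0.015],
  [0,0,0.002,0,0,0,0.015],
  [0,0,0,0,0,0,0.015],
])

```text
time: 17.4
tool_pos: [0.4945, 0.1869, 0.0864]
tool_rot: [-0.0, 0.634, 0.774, -0.0]
contact_force: [-1.0, -0.1, -2.0]
gripper_width: 0.311
```

The pin is in without contact. Now through the catch, in small steps.

Emit:
step_arm([
  [0,0,0.002,0,0,0,0.015],
  [0,0,0.002,0,0,0,0.015],
  [0,0,0,0,0,0,0.015],
])

```text
time: 17.7
tool_pos: [0.4945, 0.1869, 0.0824]
tool_rot: [-0.0, 0.634, 0.774, -0.0]
contact_force: [0.6, -0.4, -2.5]
gripper_width: 0.311
```

Emit:
step_arm([
  [0,0,0.002,0,0,0,0.015],
  [0,0,0.002,0,0,0,0.015],
  [0,0,0,0,0,0,0.015],
])

```text
time: 18.0
tool_pos: [0.4946, 0.1869, 0.0785]
tool_rot: [0.0, 0.634, 0.774, -0.0]
contact_force: [-1.1, -1.4, -2.0]
gripper_width: 0.311
```

Emit:
step_arm([
  [0,0,0.002,0,0,0,0.015],
  [0,0,0.002,0,0,0,0.015],
  [0,0,0,0,0,0,0.015],
])

```text
time: 18.3
tool_pos: [0.495, 0.1866, 0.0746]
tool_rot: [0.001, 0.634, 0.774, -0.0]
contact_force: [1.1, -2.8, -2.4]
gripper_width: 0.308
```

The force hasn't risen although the catch should have been met by now. I'll check that the pin hasn't slipped in the grip.

```bash
python3 red.py w15; python3 pin.py w15
python3 - <<'E'
from h import *
p,d,K,T=snap("side","s15");cv2.imwrite("pics/s15c.png",cv2.resize(p[80:170,190:300,::-1],(660,540),interpolation=2))
E
```

```text
18.35 [0.495  0.1866 0.0746] [ 5.000e-04  6.338e-01  7.735e-01 -1.000e-04] 0.3069877917832919 [ 1.33215164 -1.71252532 -1.62349008]
[ 246  246   64   80 4047] ztop 0.1022 c [496.8 186.5] r 14.2 med [496.5 187.9 101.6]
lug (493.7725524902344, 199.6732940673828) (67.54608917236328, 42.59686279296875) 12.003357887268066
```

View pics/s15c.png

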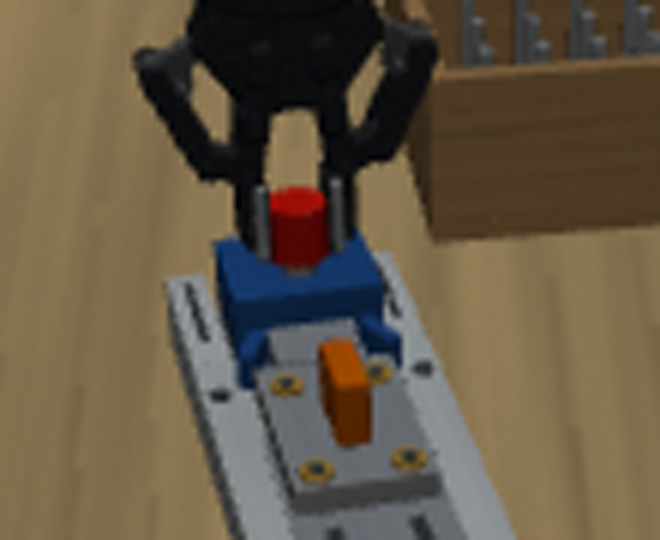

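View pics/w15.png

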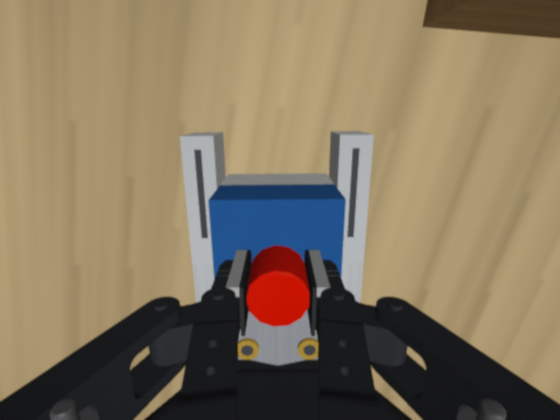

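The head top is at z 101.6, so the pin has not slipped and about 6.5 mm remains. Continue in 1 to 2 mm steps.

Emit:
step_arm([
  [0,0,0.002,0,0,0,0.015],
  [0,0,0,0,0,0,0.015],
])

```text
time: 18.6
tool_pos: [0.4949, 0.1867, 0.0725]
tool_rot: [0.0, 0.634, 0.774, -0.0]
contact_force: [1.8, -3.4, -3.2]
gripper_width: 0.309
```

Emit:
step_arm([
  [0,0,0.002,0,0,0,0.015],
  [0,0,0,0,0,0,0.015],
])

```text
time: 18.8
tool_pos: [0.4946, 0.1868, 0.0704]
tool_rot: [0.0, 0.634, 0.774, -0.0]
contact_force: [1.7, -3.0, -2.0]
gripper_width: 0.307
```

Emit:
step_arm([
  [0,0,0.001,0,0,0,0.015],
  [0,0,0,0,0,0,0.015],
])

```text
time: 19.0
tool_pos: [0.4946, 0.1869, 0.0695]
tool_rot: [-0.0, 0.634, 0.774, -0.0]
contact_force: [1.2, -3.3, -2.6]
gripper_width: 0.309
```

Emit:
step_arm([
  [0,0,0.001,0,0,0,0.015],
  [0,0,0,0,0,0,0.015],
])

```text
time: 19.2
tool_pos: [0.4946, 0.187, 0.0687]
tool_rot: [-0.0, 0.634, 0.774, -0.0]
contact_force: [0.2, -4.2, -1.2]
gripper_width: 0.305
```

Emit:
step_arm([
  [0,0,0.001,0,0,0,0.015],
  [0,0,0,0,0,0,0.015],
])

```text
time: 19.4
tool_pos: [0.4948, 0.187, 0.0682]
tool_rot: [-0.0, 0.634, 0.774, -0.0]
contact_force: [-0.6, -4.1, 3.2]
gripper_width: 0.31
```

Emit:
step_arm([
  [0,0,0.001,0,0,0,0.015],
  [0,0,0,0,0,0,0.015],
])

```text
time: 19.6
tool_pos: [0.4948, 0.187, 0.0681]
tool_rot: [-0.0, 0.634, 0.774, -0.0]
contact_force: [-3.3, -6.5, 9.5]
gripper_width: 0.311
```

The pin stopped at TCP z 68.1, exactly where the collar meets the clevis, with force rising to 9.5 N. I'll check height before releasing.

Emit:
step_arm([
  [0,0,0.001,0,0,0,0.015],
  [0,0,0,0,0,0,0.015],
])

```text
time: 19.8
tool_pos: [0.4948, 0.1869, 0.068]
tool_rot: [-0.0, 0.634, 0.774, -0.001]
contact_force: [-7.0, -6.6, 14.8]
gripper_width: 0.31
```

```bash
python3 red.py w16
python3 - <<'E'
from h import *
p,d,K,T=snap("side","s16");cv2.imwrite("pics/s16c.png",cv2.resize(p[80:170,190:300,::-1],(660,540),interpolation=2))
E
```

```text
19.85 [0.4949 0.1869 0.0681] [-2.000e-04  6.336e-01  7.736e-01 -6.000e-04] 0.3047757006968485 [-6.04720082 -7.60706202 13.66400953]
[ 246  246   64   80 4062] ztop 0.0958 c [496.6 186.9] r 14.1 med [496.3 188.1  95.1]
```

View pics/s16c.png

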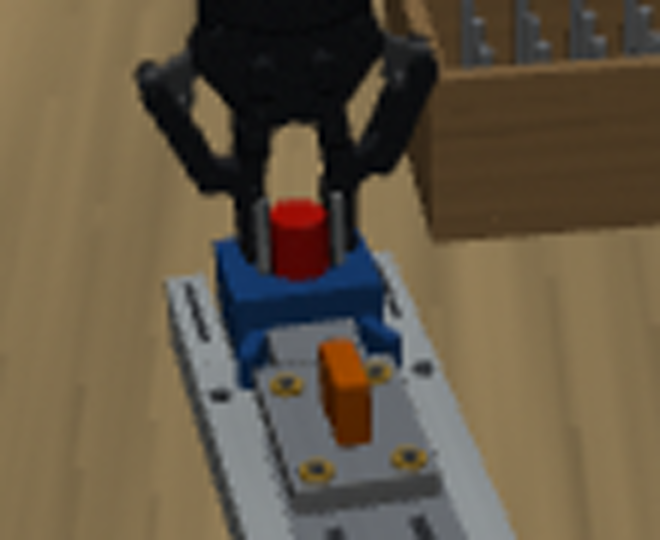

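The head top is at 95.1 mm, which is 67+28 (it read 94.1 in the 66 mm rack), so it is flush. Relieve, release, rise.

Emit:
step_arm([
  [0,0,-0.002,0,0,0,0.015],
  [0,0,0,0,0,0,0.015],
  [0,0,0,0,0,0,0.035],
  [0,0,0,0,0,0,0.05],
  [0,0,0,0,0,0,0.055],
  [0,0,-0.02,0,0,0,0.055],
  [0,0,-0.04,0,0,0,0.055],
  [0,0,-0.045,0,0,0,0.055],
])

```text
time: 20.7
tool_pos: [0.4932, 0.1871, 0.1719]
tool_rot: [-0.002, 0.634, 0.774, -0.001]
contact_force: [-0.2, 0.4, -0.3]
gripper_width: 0.65
```

Emit:
step_arm([
  [-0.03,0,-0.03,0,0,0,0.08],
  [-0.03,0,0,0,0,0,0.085],
  [0,0,0,0,0,0,0.085],
  [0,0,0,0,0,0,0.085],
])

```text
time: 21.1
tool_pos: [0.5063, 0.1282, 0.2024]
tool_rot: [-0.001, 0.634, 0.773, 0.0]
contact_force: [-0.2, 1.3, 0.2]
gripper_width: 0.994
```

```bash
python3 red.py w17; python3 an.py w17.npz w17
python3 - <<'E'
from h import *
p,d,K,T=snap("side","s17")
E
```

```text
21.15 [0.506  0.1286 0.2019] [-8.000e-04  6.338e-01  7.735e-01 -2.000e-04] 0.9937308532689627 [-0.57389357 -0.01344955 -0.34347116]
[261 115  34  36 937] ztop 0.0963 c [496.6 186.5] r 13.4 med [496.6 186.9  95.5]
blue z pct [0.0516 0.0666 0.0671 0.0676 0.068  0.0686]
orange z pct [0.0943 0.095  0.0955 0.0959 0.0964 0.0969]
lugtop 4222 c [495.7 191.3] size 66.6 56.9 ang 11.87
  hole lug [277.8 131.8] [497.2 185.1] r 17.9 bbox c [497.3 185.1]
orangetop 853 c [496.8 186.8] size 24.6 24.8 ang 63.85
oz 0.09548115550554656
leaf 5325 c [514.8  99.8] size 64.1 123.5 ang 11.67
  hole leaf [278.7 243.8] [520.2  74.4] r 28.5 bbox c [520.6  74.4]
  hole leaf [299. 204.] [531.2 120.6] r 8.5 bbox c [531.1 120.7]
  hole leaf [257.7 204.8] [492.4 111.8] r 10.9 bbox c [491.8 111.8]
leafz 0.04812599594928296
jigtop 13950 c [513.7 106. ] size 110.3 290.6 ang 11.86
jz 0.034026640824358384
```

View pics/w17.png

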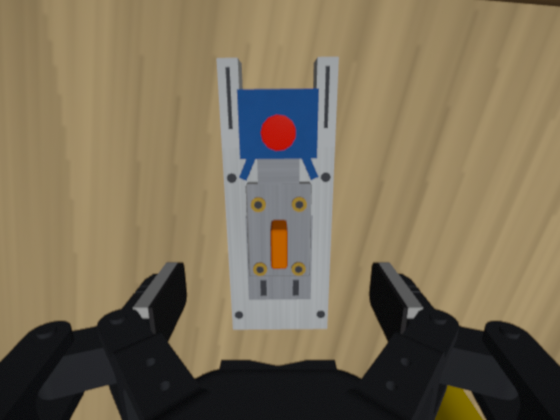

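View pics/s17.png

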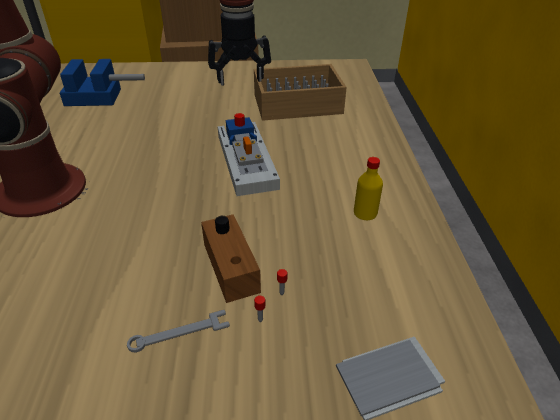

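Head top reads 95.5 here against 95.1 while held. I'll check the head-to-lug height difference, over several frames, before deciding whether to press again.

Run:
```python
from h import *
def go(f,ref):
    p,d,K,T=load(f+".npz");W=cloud(d,K,T);hsv=cv2.cvtColor(p,cv2.COLOR_RGB2HSV).astype(int)
    red=((hsv[...,0]<8)|(hsv[...,0]>172))&(hsv[...,1]>180)&(abs(W[...,2]-.095)<.003);red=cv2.erode(red.astype(np.uint8),np.ones((7,7)))>0
    if ref=="lug": g=(hsv[...,0]>100)&(hsv[...,0]<125)&(hsv[...,1]>120)&(abs(W[...,2]-.067)<.003)
    else: g=(abs(W[...,2]-.066)<.004)&(hsv[...,1]>90)&~((hsv[...,0]<8)&(hsv[...,1]>180))
    g=cv2.erode(g.astype(np.uint8),np.ones((5,5)))>0
    print(f,red.sum(),W[red][:,2].mean()*1000,g.sum(),W[g][:,2].mean()*1000,(W[red][:,2].mean()-W[g][:,2].mean())*1000)
go("w8","rack");go("w9","rack");go("w16","lug");go("w17","lug")
```

```text
w8 568 94.2176044018172 11007 66.18991159519167 28.027692806625524
w9 722 94.16881308899282 18691 66.18612323905104 27.982689849941774
w16 1834 95.18416732278281 5708 67.21455876068066 27.96960856210215
w17 406 95.47453394409851 2930 67.16518973857463 28.309344205523875
```

The head stands about 0.3 mm proud after release (28.3 against 28.0 seated). I'll press gently on top with shut fingers.

Emit:
step_arm([
  [0.03,0,0,0,0,0,0.04],
  [0.03,0.0005,0,0,0,0,0.0],
  [0,0,0,0,0,0,0.0],
  [0,0,0.03,0,0,0,0.0],
  [0,0,0.04,0,0,0,0.0],
  [0,0,0.02,0,0,0,0.0],
  [0,0,0,0,0,0,0.0],
  [0,0,0,0,0,0,0.0],
])

```text
time: 22.0
tool_pos: [0.495, 0.1872, 0.1127]
tool_rot: [-0.0, 0.634, 0.774, -0.0]
contact_force: [0.3, -0.6, 0.7]
gripper_width: 0.0
```

Emit:
step_arm([
  [0,0,0.005,0,0,0,0.0],
  [0,0,0.003,0,0,0,0.0],
  [0,0,0,0,0,0,0.0],
])

```text
time: 22.3
tool_pos: [0.4955, 0.1872, 0.1053]
tool_rot: [0.0, 0.634, 0.774, 0.0]
contact_force: [0.0, 1.2, 0.8]
gripper_width: -0.002
```

Emit:
step_arm([
  [0,0,0.004,0,0,0,0.0],
  [0,0,0.003,0,0,0,0.0],
  [0,0,0,0,0,0,0.0],
])

```text
time: 22.6
tool_pos: [0.4948, 0.187, 0.0972]
tool_rot: [-0.0, 0.634, 0.774, -0.0]
contact_force: [-0.2, -0.7, 0.7]
gripper_width: -0.001
```

Emit:
step_arm([
  [0,0,0.002,0,0,0,0.0],
  [0,0,0,0,0,0,0.0],
])

```text
time: 22.8
tool_pos: [0.4951, 0.1871, 0.0955]
tool_rot: [-0.0, 0.634, 0.774, -0.0]
contact_force: [0.8, 0.3, -1.0]
gripper_width: -0.003
```

Emit:
step_arm([
  [0,0,0.001,0,0,0,0.0],
  [0,0,0,0,0,0,0.0],
])

```text
time: 23.0
tool_pos: [0.4956, 0.1871, 0.0953]
tool_rot: [0.0, 0.634, 0.774, 0.0]
contact_force: [-0.5, -0.1, 2.6]
gripper_width: -0.001
```

Emit:
step_arm([
  [0,0,0.001,0,0,0,0.0],
  [0,0,0,0,0,0,0.0],
])

```text
time: 23.2
tool_pos: [0.4959, 0.187, 0.0952]
tool_rot: [0.001, 0.634, 0.774, 0.0]
contact_force: [-1.7, -1.6, 7.2]
gripper_width: 0.0
```

Emit:
step_arm([
  [0,0,0.001,0,0,0,0.0],
  [0,0,0,0,0,0,0.0],
])

```text
time: 23.4
tool_pos: [0.4961, 0.187, 0.0951]
tool_rot: [0.001, 0.634, 0.774, 0.0]
contact_force: [-4.3, -2.2, 11.0]
gripper_width: 0.003
```

Emit:
step_arm([
  [0,0,0.001,0,0,0,0.0],
  [0,0,0,0,0,0,0.0],
])

```text
time: 23.6
tool_pos: [0.4962, 0.187, 0.0951]
tool_rot: [0.001, 0.634, 0.774, 0.0]
contact_force: [-6.8, -2.7, 15.6]
gripper_width: -0.001
```

Emit:
step_arm([
  [0,0,0.001,0,0,0,0.0],
  [0,0,0,0,0,0,0.0],
])

```text
time: 23.8
tool_pos: [0.4964, 0.1871, 0.095]
tool_rot: [0.001, 0.634, 0.774, 0.0]
contact_force: [-9.1, -3.4, 20.5]
gripper_width: 0.002
```

The head bottoms rigidly at z 95.0 with 20 N on it. Rise and look once more.

Emit:
step_arm([
  [0,0,-0.005,0,0,0,0.0],
  [0,0,-0.02,0,0,0,0.0],
  [0,0,-0.04,0,0,0,0.0],
  [-0.03,0,-0.03,0,0,0,0.05],
  [-0.03,0,-0.01,0,0,0,0.08],
  [0,0,0,0,0,0,0.085],
  [0,0,0,0,0,0,0.085],
  [0,0,0,0,0,0,0.085],
])

```text
time: 24.6
tool_pos: [0.5062, 0.1287, 0.1944]
tool_rot: [-0.001, 0.634, 0.774, -0.001]
contact_force: [-0.4, 0.6, -0.7]
gripper_width: 0.846
```

```bash
python3 red.py w18;python3 - <<'E'
from h import *
def go(f):
    p,d,K,T=load(f+".npz");W=cloud(d,K,T);hsv=cv2.cvtColor(p,cv2.COLOR_RGB2HSV).astype(int)
    red=((hsv[...,0]<8)|(hsv[...,0]>172))&(hsv[...,1]>180)&(abs(W[...,2]-.095)<.003);red=cv2.erode(red.astype(np.uint8),np.ones((7,7)))>0
    g=(hsv[...,0]>100)&(hsv[...,0]<125)&(hsv[...,1]>120)&(abs(W[...,2]-.067)<.003)
    g=cv2.erode(g.astype(np.uint8),np.ones((5,5)))>0
    print(f,W[red][:,2].mean()*1000,W[g][:,2].mean()*1000,(W[red][:,2].mean()-W[g][:,2].mean())*1000)
go("w18");snap("wrist","w19");go("w19")
E
```

```text
24.65 [0.5061 0.1289 0.1943] [-0.001   0.6334  0.7738 -0.0008] 0.9216329172654582 [-0.08525002 -0.76563028 -0.48996938]
[ 262  116   35   37 1002] ztop 0.0963 c [497.3 186.6] r 13.4 med [497.3 186.9  95.4]
w18 95.44499180811938 67.18099582662077 28.263995981498606
w19 95.45887191945921 67.1816342627909 28.277237656668326
```

View pics/w18.png

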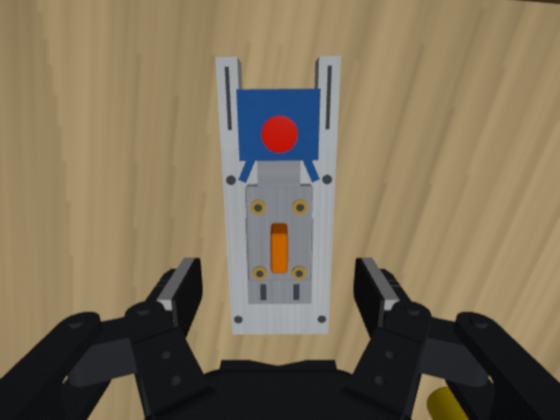

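```bash
python3 -c "
from plant import *
print(job_done(), state()['time'])"
```

```text
the job is handed in; nothing more can be done
the job is handed in; nothing more can be done
```

The drilling jig is back together and handed in at about 25 s on the robot's clock.

**Leaf:** I took it by the orange grip, lined it up with the jig to about 0.3 mm and slid it in until it stopped at the back wall, where the push rose to about 9 N. The picture then showed the clevis and leaf holes in line, both at about (496, 187) mm.

**Pin:** I took the red-headed pin from the rack; its head measured 28 mm across, against 19 mm for the two loose look-alikes. It went down through the clevis and leaf until it stopped firmly at z 67.

**Left alone:** The black pin, oil bottle and wrench were not touched, and the gripper ended open and clear of everything.

**Checks that disagreed:**
- **Spring catch:** I never saw the expected 5 to 15 N on the way down. The sampled readings stayed near zero, so I judged the pin seated from its final height and the hard stop.
- **Head height:** After I let go, the camera read the head about 0.3 mm high (28.3 mm above the clevis top against 28.0 when seated). I pressed on it with shut fingers at about 20 N and it stopped hard at z 95.0, which is flush. The camera still read 28.3 mm afterwards, so I put that down to measurement error.

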